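Pack the dynamometer kit into its carrying case

TASK

Pack the dynamometer kit away in the open carrying case. First lay the meter, display up, in the ribbed recess on the floor of the case without dropping it; then carry the empty tray over and seat it level on the two ledges above the meter. Last, stand the three push pads in the tray, stems up, each in its own cell: the curved pad lengthwise in the long cell, the large round pad in the bigger of the two short cells and the small round pad in the smaller one, leaving the dial gauge, the hip model and the vertebra undisturbed.

Things in the scene. Friction and masses are not known exactly. Their poses are not given: they have to be found in the camera images.
- case: Open black case, fixed. Origin: underside centre of its base half (the half nearer the robot): 170 (x) x 240 (y) x 60 high, floor top at z 6. Ledges for the tray at both y ends: |y| 92 to 115, top z 44. Meter recess on the floor, centred on the origin: 76 (x) x 132 (y), with 12 mm high ribs only within 26 of its corners. The equal lid half lies open on the +x side, foam lined, stays empty. All mm.
- meter_mid (a point): Hand-held dynamometer (the meter): loose off-white block 112 mm long (x, including a 12 mm steel stud at its +x end), 56 wide (y), 34 high, display on top, about 0.4 kg. This point is its centre, 17 above the underside. It goes into the case's recess, long side along the case's y, either end first.
- tray_handle (a point): Loose grey tray 146 (x) x 214 (y) mm, rim 14 high, 0.25 kg. Lift it by the web in its middle: 70 long (x), 10 thick, top 42 above the underside. Point: tray centre, 32 above the underside; 76 above the table once on the ledges, x along the case's x, either way round. Cells (x, y from it; floors 28 below): long 138x98 at 0,+54; bigger short 79x98 at +29.5,-54; smaller 55x98 at -41.5,-54.
- curved_pad_stem (a point): Curved push pad, loose, 0.12 kg: black rubber trough, mouth down, 90 mm long (x), 55 wide, 19 high, with an upright aluminium stem of 20 mm diameter on its crown, stem top 54 above the underside. Grip the stem. Point: on the stem's axis, 40 above the underside, 21 above the trough.
- large_pad_stem (a point): Large round push pad, loose, 0.12 kg: disc of 58 mm diameter, 12 thick (rubber below, aluminium above), with an upright aluminium stem of 20 mm diameter in its middle, stem top 48 above the underside. Grip the stem. Point: on the stem's axis, 33 above the underside, 21 above the disc.
- small_pad_stem (a point): Small round push pad, loose, 0.07 kg: disc of 32 mm diameter, 12 thick (rubber below, aluminium above), with an upright aluminium stem of 20 mm diameter in its middle, stem top 48 above the underside. Grip the stem. Point: on the stem's axis, 33 above the underside, 21 above the disc.
- gauge: Bystander: loose dial pinch gauge lying face up, 58 mm in diameter, 24 high, with a steel arm reaching 73 mm from its centre along its -x. Origin: centre of the dial's underside. Leave it where it is.
- hip_model: Bystander: loose hip joint model, bone-coloured, about 290 mm tall, on a round black foot of 110 mm diameter. Origin: centre of the foot's underside. Leave it where it is.
- vertebra: Bystander: loose bone-coloured vertebra, about 105 mm long, 100 wide and 40 high. Origin: underside, near its middle. Leave it where it is.
Things that resemble listed ones, but are neither listed nor needed, are in the scene too. What is shaped like the part that bears small_pad_stem but red is not meant.

How it is judged:
By the outcome, as a careful person would: the job done as asked, in the order asked, and still so for the second after the job is handed in, with the robot touching nothing.
It also fails if it takes over 136 s, if anything falls off the work surface, if the arm or the gripper's body presses on something with over 40 N, if the wrist force passes 120 N, or if a joint passes its speed limit or range.

ROBOT

A 6-joint arm with a two-finger parallel gripper is mounted at the origin on the work surface. World frame = base frame: x ahead of the robot, y to its left, z up, the work surface at z = 0. Lengths are in m, angles in rad, forces in N, time in s.
With the tool pointing down it reaches from about 0.35 to 0.975 m from the base axis. Payload 4.9 kg.
Tool frame: the origin (TCP) lies at the very end of the fingers, on their centre line; the grasp point (between the pads) lies 19 mm behind it (manip.grasp_offset is the distance from the TCP to the grasp point, in m); z points along the fingers, y is the line along which they close (so a half turn about z gives the same grasp; the last joint's range is limited). The gripper opens to 85 mm and grips with 20 to 120 N. Pads are 22 mm wide; open, the fingers measure 114 mm over their backs; the gripper's body (76 mm by 85 mm) begins 54 mm behind the grasp point. The pads swing forward as they close: fully open they stand 13 mm farther back than shut.
Start: joints at [0.994, 0.053, 1.613, -0, 1.476, -0.119], TCP at [0.276, 0.561, 0.231] pointing down, gripper open.
Joint ranges: [-3.01, 3.01], [-1.01, 2.22], [0.06, 2.58], [-1.02, 4.17], [0.09, 2.62], [-3.14, 3.14]. Speed limits (rad/s): [2.57, 2.57, 3.14, 3.14, 3.14, 3.14].

INTERFACE

Orientations are given as a unit quaternion [w, x, y, z].
In Python, from plant import manip, eyes, job_done, models gives the robot as it stands.
- The arm moves only by the tool servo_tool, never from a script. Its argument "motion" is one flat list of numbers, 5 for each row, row after row: the opening, from -1 (shut) to 1 (fully open), then the shift along the tool's x, y, z normalised to -1 to 1, where 1 is 120 mm, then the turn about the tool's z normalised to -1 to 1, where 1 is 45 degrees. A call has 1 to 5 rows; each row is the pose to reach, as a shift and turn from the pose commanded when the call began, along the tool's axes at that moment; what a row does not reach only later rows make up. A row lasts 1/8 s, in which the tool goes at most 62.5 mm and 10.7 degrees, less where a joint would pass 70% of its speed; a pose out of reach is approached as far as the arm can. A call with a number of a shift or a turn outside -1 to 1 is refused whole. A call with a gripper value outside its range is refused whole. The fingers move at their own pace and stop on an object; the grip force is fixed at half the most. Time passes only in rows, so rows that repeat a pose let the fingers close. It gives the time, the measured TCP pose, the force, the opening and the grip force at its end, in the units of the state.
- manip.state(): the state, without advancing time (a new reading comes with each control period).
- eyes.grab_frame(name): name is "scene" or "top" or "wrist"; returns (picture, depth): 420x560x3 uint8, red, green, blue; 420x560 float32, m along the optical axis (not along the pixel's ray), 0 where there is no reading.
- eyes.camera_params(name): a dict with "fov_y" (degrees; the focal length in pixels is half the picture's height over the tangent of half this angle, whatever the lens; pixels are square), "cx", "cy" (the principal point, pixels), "pose" (4x4, takes a point from camera to world coordinates); the wrist camera has in their place "T_tool_cam" (4x4, takes a point from camera to tool coordinates, whose origin is the TCP and whose axes are the flange's). Camera axes: x right, y up, looking along -z (the intrinsics and any distortion apply to the point x, -y, -z); pixel columns grow to the right and rows downward; lengths in m; the calibration is good to about 2 mm. A picture is of the moment at which its call begins: read the wrist's pose just before it. camera_params takes no time and is no camera call.
- job_done(): hands the job in; it is judged then, once.
Trained networks look in the newest picture that a camera, given by its name, has taken for a name from the list of things; names that differ only in an ending like _2 or _b are one class to them, and where a whole thing is asked for, a point or a joint stands for the part that bears it (a point fixed in the world has none). Each returns a list of dicts, best first, with "p" (0 to 1); they miss things now and then, are a little off and sometimes report something else, mostly with a low value. They report only what shows in the picture. A call takes as long as a camera call. They do not tell look-alikes from the thing itself.
- models.regions_of(camera, label): "mask" (420x560 bool, what is visible of it) and "pixel" ([column, row] in pixels, amid what is visible of it).
The state is a dict: "time": time; "joint_pos": joint angles; "joint_vel": joint speeds; "joint_efforts": joint torques, N m; "tool_pos": TCP position; "tool_rot": TCP orientation; "contact_force": force on the tool from outside, world axes, zero at the start; "ft_torque": the same for the moment, N m; "gripper_width": opening from 0.0 (shut) to 1.0 (fully open); "grasp_force": force on a finger pad.
Only numpy, scipy, OpenCV 4.12 (cv2) and the standard library are available. Lean on these libraries where they do the work, as an engineer would, in place of code of your own. Each camera call takes 0.05 s, during which the arm holds its last target. There are 200 camera calls.

## Working session

There is one attempt and no reset: what is moved stays moved. The work goes in short steps, Python scripts to look and compute and a tool call to move; the robot and the scene stay as the last step left them, time stands still between calls to the robot, and variables do not carry over. Pictures are saved under pics/ and viewed, at most 14 in all, crops included, and the job is handed in when it is done.

Besides the shell and the picture viewer there is one more tool, called after "Call:" as a command line: name --argument value ..., lists and objects as JSON in quotes. servo_tool: Moves the arm, as the interface text tells. Its arguments: {"type":"object","properties":{"motion":{"type":"array","items":{"type":"number","minimum":-1,"maximum":1}}},"required":["motion"]}

```bash
mkdir -p pics; ls; python3 - <<'E'
from plant import manip, eyes, models
import cv2,numpy as np
for c in ["scene","top"]:
    p,d=eyes.grab_frame(c); cv2.imwrite(f"pics/{c}0.png",p[:,:,::-1]); np.save(f"pics/{c}0.npy",d)
    P=eyes.camera_params(c); print(c,P)
s=manip.state(); print(s["time"],s["tool_pos"],s["tool_rot"],s["contact_force"],manip.grasp_offset); print(eyes.camera_params("wrist"))
E
```

```text
pics
scene {'fov_y': 42.18581623698023, 'cx': 277.51028823346206, 'cy': 212.67115151454541, 'pose': array([[ 0.59704252, -0.65088865,  0.46891811,  1.1270651 ],
       [ 0.80219055,  0.48038392, -0.35457243, -0.44887501],
       [ 0.00552646,  0.58785649,  0.80894635,  1.1074174 ],
       [ 0.        ,  0.        ,  0.        ,  1.        ]])}
top {'fov_y': 42.97201462865344, 'cx': 281.89423485004886, 'cy': 206.2700763605621, 'pose': array([[-0.02403947,  0.98095553, -0.19273905,  0.2857038 ],
       [-0.99968138, -0.02507203, -0.00291968, -0.01578374],
       [-0.00769643,  0.19260746,  0.9812457 ,  1.29488346],
       [ 0.        ,  0.        ,  0.        ,  1.        ]])}
0.1 [0.27592026 0.56015517 0.23016094] [-3.37386578e-04  2.26917933e-01  9.73913412e-01 -8.96638527e-04] [ 0.03509781 -0.58317749 -0.68632962] 0.0187
{'fov_y': 64.86711842721517, 'cx': 275.87477299068627, 'cy': 208.87397455044348, 'T_tool_cam': array([[ 2.29820790e-04,  9.63196714e-01,  2.68797389e-01,
         6.79620262e-02],
       [ 9.99999622e-01,  4.16925269e-06, -8.69935956e-04,
         5.32304716e-04],
       [-8.39040139e-04,  2.68797487e-01, -9.63196349e-01,
        -1.42134304e-01],
       [ 0.00000000e+00,  0.00000000e+00,  0.00000000e+00,
         1.00000000e+00]])}
```

View pics/scene0.png

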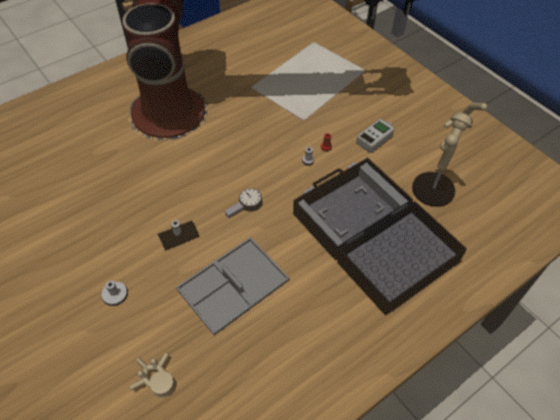

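View pics/top0.png

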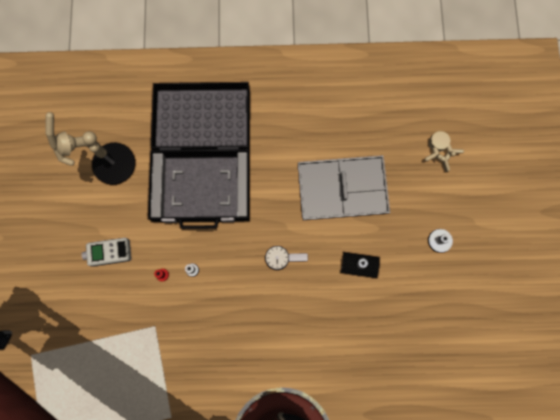

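Candidates in the top picture:
- **Small pad:** (192,269), silver. The red look-alike at (162,274) is rejected.
- **Large pad:** (440,241).
- **Curved pad:** (360,264).
- **Meter:** (107,252).
- **Tray:** (342,188).
- **Case base half:** (200,188), with the lid half above it.
- **Bystanders:** gauge (277,258), hip model (113,163), vertebra (441,150).

```bash
cat > h.py <<'E'
import numpy as np, cv2
from plant import manip, eyes, models
from scipy.spatial.transform import Rotation as R
def pose(cam):
    P=eyes.camera_params(cam)
    if cam!="wrist": return P,P["pose"]
    s=manip.state(); T=np.eye(4); T[:3,:3]=R.from_quat(np.roll(s["tool_rot"],-1)).as_matrix(); T[:3,3]=s["tool_pos"]
    return P,T@P["T_tool_cam"]
def cloud(cam):
    P,T=pose(cam); p,d=eyes.grab_frame(cam)
    f=210/np.tan(np.radians(P["fov_y"]/2)); v,u=np.mgrid[0:420,0:560]
    X=np.stack([(u-P["cx"])/f*d,-(v-P["cy"])/f*d,-d],-1)@T[:3,:3].T+T[:3,3]
    X[d==0]=np.nan
    return p,X
def rect(X,m,zlo,zhi):
    q=X[m]; q=q[(q[:,2]>zlo)&(q[:,2]<zhi)]
    if len(q)<5: return None
    (c,s,a)=cv2.minAreaRect((q[:,:2]*1000).astype(np.float32))
    return np.round(c,1),np.round(s,1),round(a,1),len(q),np.round(np.median(q[:,2])*1000,1)
def tool():
    s=manip.state(); M=R.from_quat(np.roll(s["tool_rot"],-1)).as_matrix()
    return s["time"],np.round(s["tool_pos"]*1000,1),"tool x dir deg",np.round(np.degrees(np.arctan2(M[1,0],M[0,0])),2),"tilt",np.round(M[:,2],3),"w",round(s["gripper_width"],3),"gf",s["grasp_force"],np.round(s["contact_force"],1),np.round(s["joint_pos"],2)
E
python3 - <<'E'
from h import *
for cam in ["top","scene"]:
    p,X=cloud(cam); print(cam)
    for l,lo,hi in [("meter_mid",.02,.05),("tray_handle",.005,.06),("case",.03,.075),("curved_pad_stem",.004,.07),("large_pad_stem",.004,.06),("small_pad_stem",.004,.06),("gauge",.004,.05),("vertebra",.005,.06),("hip_model",.003,.4)]:
        for r in models.regions_of(cam,l)[:2]:
            if r["p"]<.3: continue
            print(l,round(r["p"],2),np.round(r["pixel"]),rect(X,r["mask"],lo,hi))
print(tool())
E
```

```text
top
meter_mid 0.6 [108. 249.] (array([434.1, 414.9]), array([ 57.6, 114.6]), 8.0, 1029, np.float64(33.0))
tray_handle 0.6 [347. 188.] (array([ 582.7, -163.7]), array([148.5, 215.6]), 3.1, 1779, np.float64(8.5))
case 0.61 [201. 155.] (array([665.6, 186.6]), array([241. , 366.8]), 89.3, 4072, np.float64(48.2))
curved_pad_stem 0.7 [361. 266.] (array([ 390.6, -195. ]), array([89.6, 53.8]), 80.2, 797, np.float64(15.2))
large_pad_stem 0.59 [438. 240.] (array([ 443.2, -391.2]), array([55.8, 53.3]), 78.1, 424, np.float64(11.9))
small_pad_stem 0.72 [164. 273.] (array([378.4, 278.6]), array([25.3, 29.1]), 64.5, 144, np.float64(27.4))
small_pad_stem 0.63 [191. 272.] (array([388.4, 206.1]), array([22.3, 27.9]), 78.7, 128, np.float64(33.6))
gauge 0.9 [280. 259.] (array([404.4, -14.2]), array([93.4, 53.5]), 71.5, 552, np.float64(22.7))
vertebra 0.75 [440. 147.] (array([ 666.4, -415.2]), array([82. , 85.7]), 61.6, 583, np.float64(24.6))
hip_model 0.67 [ 98. 153.] (array([665.2, 448.1]), array([191.3, 113.4]), 78.0, 2596, np.float64(17.2))
scene
meter_mid 0.76 [373. 136.] (array([442.6, 409.2]), arr
[... 591 characters left out ...]
[323. 144.] (array([382.1, 280.4]), array([29.5, 36.9]), 33.6, 141, np.float64(24.6))
small_pad_stem 0.54 [309. 159.] (array([398. , 202.9]), array([30.3, 27.8]), 59.1, 145, np.float64(24.0))
gauge 0.58 [248. 200.] (array([424.2, -21. ]), array([57.9, 97.5]), 16.9, 547, np.float64(21.1))
vertebra 0.67 [155. 381.] (array([ 672.2, -419.5]), array([82. , 81.7]), 60.5, 869, np.float64(25.7))
hip_model 0.97 [444. 174.] (array([665.7, 402.9]), array([109.5, 109.9]), 5.6, 2127, np.float64(16.5))
(1.1, array([276.2, 560.6, 231.3]), 'tool x dir deg', np.float64(153.78), 'tilt', array([ 0., -0., -1.]), 'w', 1.001, 'gf', 0.0, array([ 0.2, -0.1, -0.3]), array([ 0.99,  0.05,  1.61, -0.  ,  1.48, -0.12]))
```

```bash
cat >> h.py <<'E'
def plan(wps,start=None,lim=118):
    """wps: list of (x,y,z,a) in mm, deg (a = world heading of tool x). Prints per-call end rows [sx,sy,sz,turn]."""
    if start is None:
        t=tool(); start=(*t[1],t[3])
    cur=np.array(start,float)
    for w in wps:
        w=np.array(w,float); w[3]=cur[3]+(w[3]-cur[3]+180)%360-180
        while True:
            D=w-cur; th=np.radians(cur[3]); c,s=np.cos(th),np.sin(th)
            L=np.array([c*D[0]+s*D[1], s*D[0]-c*D[1], -D[2], -D[3]])
            n=max(1,int(np.ceil(max(np.abs(L[:3]).max()/lim,abs(L[3])/45)-1e-9)))
            print("->",np.round(cur+D/n,1),"rows",[float(v) for v in np.round(L/n/np.array([120,120,120,45]),3)])
            cur=cur+D/n
            if n==1: break
E
python3 -c "
from h import *
plan([(400,412,170,98)])"
```

```text
-> [338.1 486.3 200.6 125.9] rows [-0.736, -0.328, 0.255, 0.62]
-> [400. 412. 170.  98.] rows [-0.804, 0.055, 0.255, 0.62]
```

Call:
servo_tool --motion '[1, -0.37, -0.16, 0.13, 0.31, 1, -0.736, -0.328, 0.255, 0.62, 1, -0.736, -0.328, 0.255, 0.62, 1, -0.736, -0.328, 0.255, 0.62]'

```text
time: 1.6
tool_pos: [0.3384, 0.4859, 0.2006]
tool_rot: [-0.0, 0.455, 0.891, -0.0]
contact_force: [0.5, -0.1, -0.2]
gripper_width: 1.001
grasp_force: 0.0
```

Call:
servo_tool --motion '[1, -0.4, 0.03, 0.13, 0.31, 1, -0.804, 0.055, 0.255, 0.62, 1, -0.804, 0.055, 0.255, 0.62, 1, -0.804, 0.055, 0.255, 0.62]'

```text
time: 2.1
tool_pos: [0.4001, 0.4122, 0.1704]
tool_rot: [-0.0, 0.655, 0.755, 0.0]
contact_force: [0.8, 1.0, 1.1]
gripper_width: 1.001
grasp_force: 0.0
```

```bash
python3 - <<'E'
from h import *
print(tool())
p,X=cloud("wrist"); cv2.imwrite("pics/w1.png",p[:,:,::-1])
for l,lo,hi in [("meter_mid",.025,.05),("small_pad_stem",.004,.06)]:
    for r in models.regions_of("wrist",l)[:3]:
        print(l,round(r["p"],2),np.round(r["pixel"]),rect(X,r["mask"],lo,hi))
E
```

```text
(2.1, array([400.1, 412.2, 170.4]), 'tool x dir deg', np.float64(98.14), 'tilt', array([ 0.,  0., -1.]), 'w', 1.001, 'gf', 0.0, array([0.8, 1. , 1.1]), array([ 0.67, -0.02,  1.79,  0.  ,  1.37,  0.53]))
meter_mid 0.78 [318. 199.] (array([438.9, 413.9]), array([ 56.2, 110.3]), 7.1, 6875, np.float64(33.5))
small_pad_stem 0.61 [239. 317.] (array([382.9, 283.6]), array([30.6, 25. ]), 1.5, 1051, np.float64(27.4))
```

View pics/w1.png

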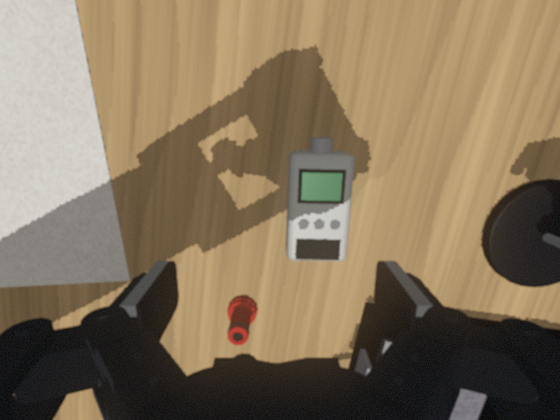

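The wrist view shows the meter at (320,205) with its stud at (321,145). The nearby pad at (240,315) is red, so it is not meant.

```bash
python3 -c "
from h import *
plan([(438.9,413.9,80,97.1),(438.9,413.9,5,97.1)])"
```

```text
-> [438.9 413.9  80.   97.1] rows [-0.037, 0.325, 0.756, 0.024]
-> [438.9 413.9   5.   97.1] rows [0.0, 0.0, 0.625, -0.0]
```

Call:
servo_tool --motion '[1, -0.02, 0.16, 0.37, 0.012, 1, -0.037, 0.325, 0.756, 0.024, 1, -0.037, 0.325, 0.756, 0.024, 1, -0.037, 0.325, 0.756, 0.024]'

```text
time: 2.75
tool_pos: [0.4393, 0.4139, 0.0808]
tool_rot: [0.0, 0.663, 0.749, 0.001]
contact_force: [0.5, 0.1, -0.0]
gripper_width: 1.006
grasp_force: 0.0
```

Call:
servo_tool --motion '[1, 0, 0, 0.2, 0, 1, 0, 0, 0.4, 0, 1, 0, 0, 0.55, 0, 1, 0, 0, 0.625, 0, 1, 0, 0, 0.625, 0]'

```text
time: 3.38
tool_pos: [0.4391, 0.4131, 0.0046]
tool_rot: [0.0, 0.663, 0.748, -0.0]
contact_force: [0.2, -0.7, -0.1]
gripper_width: 1.0
grasp_force: 0.0
```

Call:
servo_tool --motion '[0, 0, 0, 0, 0, -0.5, 0, 0, 0, 0, -1, 0, 0, 0, 0, -1, 0, 0, 0, 0, -1, 0, 0, 0, 0]'

```text
time: 4.0
tool_pos: [0.44, 0.4136, 0.0057]
tool_rot: [0.0, 0.663, 0.748, 0.001]
contact_force: [-0.0, 0.1, 6.3]
gripper_width: 0.643
grasp_force: 67.1
```

Call:
servo_tool --motion '[-1, 0, 0, 0, 0, -1, 0, 0, 0, 0, -1, 0, 0, -0.05, 0, -1, 0, 0, -0.1, 0, -1, 0, 0, -0.15, 0]'

```text
time: 4.62
tool_pos: [0.4386, 0.4125, 0.0219]
tool_rot: [-0.0, 0.663, 0.748, -0.001]
contact_force: [-0.4, -0.4, -3.8]
gripper_width: 0.644
grasp_force: 66.2
```

```bash
python3 - <<'E'
from h import *
print(tool())
plan([(438.9,413.9,250,97.1),(500,190,250,89)])
E
```

```text
(4.625, array([438.6, 412.5,  21.9]), 'tool x dir deg', np.float64(96.89), 'tilt', array([-0.001, -0.001, -1.   ]), 'w', 0.644, 'gf', 66.18303894996643, array([-0.4, -0.4, -3.8]), array([0.63, 0.22, 1.81, 0.  , 1.12, 0.51]))
-> [438.8 413.2 136.   97. ] rows [0.006, 0.002, -0.95, -0.002]
-> [438.9 413.9 250.   97.1] rows [0.006, 0.002, -0.95, -0.002]
-> [469.4 302.  250.   93. ] rows [-0.957, 0.137, -0.0, 0.09]
-> [500. 190. 250.  89.] rows [-0.945, 0.205, -0.0, 0.09]
```

```bash
python3 - <<'E'
from h import *
plan([(438.9,413.9,133,97.1),(438.9,413.9,250,97.1),(590,80,250,90)],(438.9,413.9,23,97.1))
E
```

```text
-> [438.9 413.9 133.   97.1] rows [0.0, 0.0, -0.917, -0.0]
-> [438.9 413.9 250.   97.1] rows [0.0, 0.0, -0.975, -0.0]
-> [489.3 302.6 250.   94.7] rows [-0.972, 0.302, -0.0, 0.053]
-> [539.6 191.3 250.   92.4] rows [-0.959, 0.342, -0.0, 0.053]
-> [590.  80. 250.  90.] rows [-0.944, 0.381, -0.0, 0.053]
```

Call:
servo_tool --motion '[-1, 0, 0, -0.2, 0, -1, 0, 0, -0.45, 0, -1, 0, 0, -0.7, 0, -1, 0, 0, -0.917, 0]'

```text
time: 5.12
tool_pos: [0.4391, 0.4129, 0.1336]
tool_rot: [0.0, 0.663, 0.748, 0.0]
contact_force: [-0.1, 0.7, -4.7]
gripper_width: 0.642
grasp_force: 66.2
```

Call:
servo_tool --motion '[-1, 0, 0, -0.25, 0, -1, 0, 0, -0.5, 0, -1, 0, 0, -0.75, 0, -1, 0, 0, -0.975, 0]'

```text
time: 5.62
tool_pos: [0.4389, 0.4128, 0.2504]
tool_rot: [0.0, 0.663, 0.748, -0.0]
contact_force: [1.4, 0.4, -3.8]
gripper_width: 0.643
grasp_force: 66.2
```

Call:
servo_tool --motion '[-1, -0.15, 0.05, 0, 0, -1, -0.4, 0.12, 0, 0.02, -1, -0.7, 0.22, 0, 0.04, -1, -0.972, 0.302, 0, 0.053]'

```text
time: 6.12
tool_pos: [0.4889, 0.2991, 0.2472]
tool_rot: [-0.0, 0.679, 0.734, -0.002]
contact_force: [0.2, 0.1, -4.3]
gripper_width: 0.644
grasp_force: 66.3
```

Call:
servo_tool --motion '[-1, -0.25, 0.09, 0, 0, -1, -0.5, 0.18, 0, 0.02, -1, -0.75, 0.27, 0, 0.04, -1, -0.959, 0.342, 0, 0.053]'

```text
time: 6.62
tool_pos: [0.5386, 0.1876, 0.2472]
tool_rot: [-0.001, 0.694, 0.72, -0.002]
contact_force: [0.4, -0.5, -3.3]
gripper_width: 0.644
grasp_force: 66.3
```

Call:
servo_tool --motion '[-1, -0.3, 0.12, 0, 0, -1, -0.6, 0.24, 0, 0.02, -1, -0.85, 0.34, 0, 0.04, -1, -0.944, 0.381, 0, 0.053, -1, -0.944, 0.381, 0, 0.053]'

```text
time: 7.25
tool_pos: [0.5884, 0.0777, 0.2481]
tool_rot: [-0.001, 0.709, 0.705, -0.001]
contact_force: [0.1, 0.5, -3.1]
gripper_width: 0.644
grasp_force: 66.2
```

```bash
python3 - <<'E'
from h import *
print(tool())
p,X=cloud("wrist"); cv2.imwrite("pics/w2.png",p[:,:,::-1]); np.save("pics/w2.npy",X)
r=models.regions_of("wrist","case")
m=r[0]["mask"] if r else np.ones((420,560),bool)
print(rect(X,m,.03,.08))
pm=models.regions_of("wrist","meter_mid")
for q in pm: print(q["p"],q["pixel"],rect(X,q["mask"],-1,1))
E
```

```text
(7.25, array([588.4,  77.7, 248.1]), 'tool x dir deg', np.float64(89.65), 'tilt', array([-0.002,  0.   , -1.   ]), 'w', 0.644, 'gf', 66.1818015575409, array([ 0.1,  0.5, -3.1]), array([ 0.01, -0.03,  1.67,  0.  ,  1.51,  0.01]))
(array([669.1, 158.4]), array([190.3, 366.8]), 89.8, 15105, np.float64(49.7))
0.91 [276.7, 259.7] (array([611.7,  -8.7]), array([ 68.4, 291. ]), 13.9, 26017, np.float64(275.8))
```

View pics/w2.png

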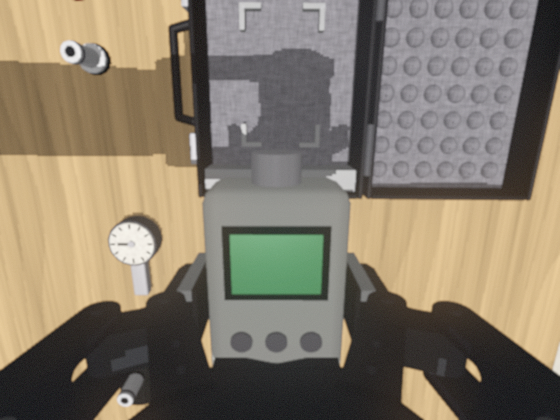

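The picture shows the recess ribs at about (250,15), (315,15), (243,128) and (318,135). The meter hangs straight in the grip.

```bash
python3 - <<'E'
from h import *
X=np.load("pics/w2.npy"); q=X[np.isfinite(X[...,2])]*1000
b=(q[:,0]>530)&(q[:,0]<660)&(q[:,1]>105)&(q[:,1]<290)
f=q[b]
h,e=np.histogram(f[:,2],bins=np.arange(0,70,3)); print(dict(zip(e,h)))
r=f[(f[:,2]>15)&(f[:,2]<24)]
print("rib",len(r),np.percentile(r,[0,2,50,98,100],axis=0).round(1))
for nm,ys in [("near",(0,150)),("far",(200,300))]:
    s=r[(r[:,1]>ys[0])&(r[:,1]<ys[1])]
    if len(s): print(nm,len(s),np.percentile(s,[0,2,98,100],axis=0).round(1))
w=q[(q[:,2]>52)&(q[:,2]<66)&(q[:,0]<700)&(q[:,1]>80)]
print("wall",len(w),np.percentile(w[:,2],[2,50,98]))
for y0 in range(60,300,20):
    s=w[(w[:,1]>y0)&(w[:,1]<y0+20)]
    L=s[s[:,0]<560,0]; Rr=s[s[:,0]>640,0]
    if len(L) and len(Rr): print(y0,L.min().round(1),L.max().round(1),Rr.min().round(1),Rr.max().round(1))
s=q[(q[:,0]>520)&(q[:,0]<670)&(q[:,2]>20)&(q[:,2]<66)&(q[:,1]<140)]
print("near end y min by z",[ (z,s[(s[:,2]>z)&(s[:,2]<z+6),1].min().round(1)) for z in range(20,64,6) if ((s[:,2]>z)&(s[:,2]<z+6)).any()])
# stud/meter pose in view
m=q[(q[:,2]>262)&(q[:,2]<300)&(abs(q[:,0]-590)<45)]
print("meter",cv2.minAreaRect(m[:,:2].astype(np.float32)), np.percentile(m[:,2],[5,50,95]))
E
```

```text
{np.int64(0): np.int64(0), np.int64(3): np.int64(8047), np.int64(6): np.int64(9123), np.int64(9): np.int64(75), np.int64(12): np.int64(67), np.int64(15): np.int64(648), np.int64(18): np.int64(215), np.int64(21): np.int64(0), np.int64(24): np.int64(0), np.int64(27): np.int64(0), np.int64(30): np.int64(0), np.int64(33): np.int64(0), np.int64(36): np.int64(0), np.int64(39): np.int64(0), np.int64(42): np.int64(0), np.int64(45): np.int64(0), np.int64(48): np.int64(0), np.int64(51): np.int64(0), np.int64(54): np.int64(0), np.int64(57): np.int64(0), np.int64(60): np.int64(0), np.int64(63): np.int64(0), np.int64(66): np.int64(0)}
rib 863 [[549.7 114.7  15.1]
 [550.4 115.   15.7]
 [573.6 237.6  17.4]
 [636.9 256.4  19. ]
 [637.6 257.3  20.1]]
near 366 [[549.7 114.7  15.1]
 [550.1 114.9  15.6]
 [635.3 138.6  19. ]
 [636.  139.   19.5]]
far 497 [[551.7 231.4  15.3]
 [552.  232.5  15.7]
 [637.3 256.8  19.1]
 [637.6 257.3  20.1]]
wall 4080 [52.70052482 58.97353791 61.79873356]
80 507.5 512.7 672.0 686.7
100 502.6 512.9 672.3 686.3
120 502.6 513.5 672.6 686.8
140 508.3 513.7 672.8 687.2
160 508.4 513.8 673.1 687.5
180 508.9 514.2 673.3 688.4
200 509.3 514.6 673.6 688.1
220 509.2 514.8 674.0 688.6
240 505.1 515.0 674.4 688.6
near end y min by z [(20, np.float64(92.4)), (26, np.float64(92.6)), (32, np.float64(92.6)), (38, np.float64(69.4)), (44, np.float64(69.3)), (50, np.float64(69.3)), (56, np.float64(65.2))]
meter ((589.2756958007812, 83.57805633544922), (97.3785400390625, 82.07689666748047), 65.1591796875) [267.97156901 275.98866112 289.36385632]
```

```bash
python3 - <<'E'
from h import *
print(tool())
plan([(593.7,184.5,240,89.15),(593.7,184.5,45,89.15)],)
E
```

```text
(7.4, array([588.4,  79.3, 249. ]), 'tool x dir deg', np.float64(89.8), 'tilt', array([-0.001,  0.   , -1.   ]), 'w', 0.64, 'gf', 66.18300318717957, array([ 0.9,  0.5, -4.5]), array([ 0.01, -0.03,  1.67,  0.  ,  1.51,  0.01]))
-> [593.7 184.5 240.   89.2] rows [0.877, 0.041, 0.075, 0.014]
-> [593.7 184.5 142.5  89.2] rows [0.0, 0.0, 0.812, 0.0]
-> [593.7 184.5  45.   89.1] rows [0.0, 0.0, 0.812, 0.0]
```

Call:
servo_tool --motion '[-1, 0.25, 0.01, 0.02, 0, -1, 0.5, 0.02, 0.05, 0.01, -1, 0.75, 0.03, 0.075, 0.014, -1, 0.877, 0.041, 0.075, 0.014]'

```text
time: 7.9
tool_pos: [0.5936, 0.1859, 0.2401]
tool_rot: [-0.0, 0.712, 0.703, -0.0]
contact_force: [0.4, 0.1, -3.8]
gripper_width: 0.645
grasp_force: 66.2
```

Call:
servo_tool --motion '[-1, 0, 0, 0.2, 0, -1, 0, 0, 0.4, 0, -1, 0, 0, 0.65, 0, -1, 0, 0, 0.812, 0]'

```text
time: 8.4
tool_pos: [0.5936, 0.1837, 0.1414]
tool_rot: [-0.0, 0.712, 0.702, -0.001]
contact_force: [0.2, 0.4, -4.0]
gripper_width: 0.644
grasp_force: 66.2
```

Call:
servo_tool --motion '[-1, 0, 0, 0.25, 0, -1, 0, 0, 0.5, 0, -1, 0, 0, 0.7, 0, -1, 0, 0, 0.812, 0, -1, 0, 0, 0.812, 0]'

```text
time: 9.02
tool_pos: [0.5938, 0.1837, 0.0447]
tool_rot: [-0.0, 0.713, 0.702, -0.001]
contact_force: [0.3, 0.2, -3.5]
gripper_width: 0.644
grasp_force: 66.1
```

```bash
python3 - <<'E'
from h import *
p,X=cloud("wrist");p,X=cloud("wrist");print(tool())
cv2.imwrite("pics/w3.png",p[:,:,::-1])
plan([(593.7,184.5,13,89.15)])
E
```

```text
(9.125, array([595.3, 183.9,  46.8]), 'tool x dir deg', np.float64(89.11), 'tilt', array([ 0.002,  0.   , -1.   ]), 'w', 0.642, 'gf', 66.05817675590515, array([-0.9,  0.1, -4.2]), array([ 0.18,  0.22,  1.75, -0.  ,  1.17,  0.2 ]))
-> [593.7 184.5  13.   89.2] rows [0.005, -0.013, 0.282, -0.001]
```

View pics/w3.png

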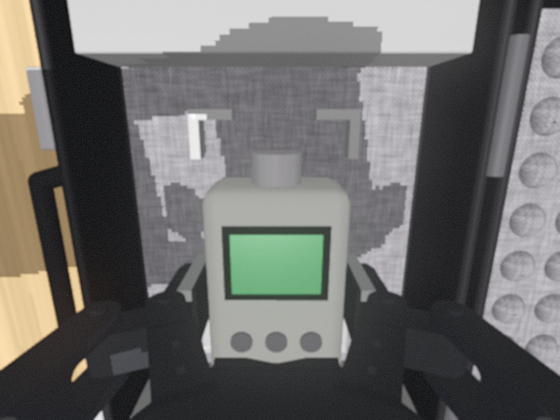

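The meter at (277,230) is centred between the far ribs at (190,120) and (358,120), so I'm lowering it slowly.

Call:
servo_tool --motion '[-1, 0, 0, 0.07, 0, -1, 0, 0, 0.14, 0, -1, 0, 0, 0.2, 0, -1, 0, 0, 0.24, 0, -1, 0, 0, 0.265, 0]'

```text
time: 9.75
tool_pos: [0.5942, 0.1837, 0.0132]
tool_rot: [-0.0, 0.713, 0.702, -0.0]
contact_force: [0.2, 0.1, -3.9]
gripper_width: 0.642
grasp_force: 66.2
```

Call:
servo_tool --motion '[-1, 0, 0, 0.006, 0, -1, 0, 0, 0.012, 0, -1, 0, 0, 0.018, 0, -1, 0, 0, 0.018, 0]'

```text
time: 10.25
tool_pos: [0.5946, 0.1838, 0.0118]
tool_rot: [0.0, 0.713, 0.702, 0.0]
contact_force: [0.5, 0.9, -3.4]
gripper_width: 0.644
grasp_force: 66.3
```

Call:
servo_tool --motion '[-1, 0, 0, 0.006, 0, -1, 0, 0, 0.006, 0]'

```text
time: 10.5
tool_pos: [0.5946, 0.1838, 0.0118]
tool_rot: [0.0, 0.713, 0.702, 0.0]
contact_force: [-4.0, -0.6, 3.6]
gripper_width: 0.641
grasp_force: 67.0
```

Call:
servo_tool --motion '[-1, 0, 0, 0.006, 0, -1, 0, 0, 0.006, 0]'

```text
time: 10.75
tool_pos: [0.5946, 0.1838, 0.0118]
tool_rot: [0.0, 0.713, 0.702, -0.0]
contact_force: [-7.2, -0.8, 8.6]
gripper_width: 0.647
grasp_force: 67.7
```

Call:
servo_tool --motion '[0.4, 0, 0, -0.004, 0, 0.7, 0, 0, -0.006, 0, 0.8, 0, 0, -0.006, 0, 0.8, 0, 0, -0.006, 0]'

```text
time: 11.25
tool_pos: [0.5944, 0.1837, 0.0107]
tool_rot: [-0.0, 0.713, 0.702, 0.0]
contact_force: [-0.4, 0.0, 0.3]
gripper_width: 0.902
grasp_force: 0.0
```

Call:
servo_tool --motion '[0.8, 0, 0, -0.1, 0, 0.8, 0, 0, -0.3, 0, 0.8, 0, 0, -0.6, 0, 0.8, 0, 0, -0.95, 0]'

```text
time: 11.75
tool_pos: [0.594, 0.1837, 0.1261]
tool_rot: [-0.0, 0.713, 0.702, -0.0]
contact_force: [0.9, -0.8, -0.1]
gripper_width: 0.898
grasp_force: 0.0
```

```bash
python3 - <<'E'
from h import *
p,X=cloud("wrist");print(tool())
r=models.regions_of("wrist","meter_mid")
for q in r[:2]: print(q["p"],q["pixel"],rect(X,q["mask"],.03,.055))
f=X.reshape(-1,3)*1000; f=f[np.isfinite(f[:,2])]
f=f[(f[:,2]>14)&(f[:,2]<24)&(abs(f[:,0]-594)<50)&(f[:,1]>220)&(f[:,1]<265)]
print("far ribs",np.percentile(f,[0,2,98,100],axis=0).round(1) if len(f) else None)
plan([(594,184,220,89),(575,-175,220,3)])
E
```

```text
(11.8, array([598.1, 184.5, 134. ]), 'tool x dir deg', np.float64(89.11), 'tilt', array([ 0.011,  0.002, -1.   ]), 'w', 0.9, 'gf', 0.0, array([3.3, 0.9, 4.5]), array([0.18, 0.12, 1.7 , 0.  , 1.3 , 0.2 ]))
0.93 [278.0, 209.7] (array([594.9, 184. ]), array([110.8,  56.1]), 88.9, 9901, np.float64(39.5))
0.52 [23.4, 176.7] (array([400.6, 208.9]), array([ 7.3, 18.2]), 7.5, 309, np.float64(35.6))
far ribs [[551.6 225.5  14.1]
 [552.2 227.4  15.4]
 [637.3 256.8  23.4]
 [637.9 256.9  23.9]]
-> [594. 184. 220.  89.] rows [-0.005, -0.037, -0.728, 0.002]
-> [589.2  94.2 220.   67.5] rows [-0.748, -0.027, -0.0, 0.478]
-> [584.5   4.5 220.   46. ] rows [-0.706, 0.25, -0.0, 0.478]
-> [579.8 -85.2 220.   24.5] rows [-0.566, 0.491, -0.0, 0.478]
-> [ 575. -175.  220.    3.] rows [-0.346, 0.664, -0.0, 0.478]
```

Call:
servo_tool --motion '[1, 0, 0, -0.4, 0, 1, 0, 0, -0.78, 0, 1, 0, 0, -0.78, 0]'

```text
time: 12.22
tool_pos: [0.597, 0.1843, 0.2246]
tool_rot: [0.003, 0.713, 0.702, 0.004]
contact_force: [-0.6, -0.4, 0.3]
gripper_width: 1.002
grasp_force: 0.0
```

Call:
servo_tool --motion '[1, -0.37, -0.013, 0, 0.24, 1, -0.748, -0.027, 0, 0.478, 1, -0.748, -0.027, 0, 0.478]'

```text
time: 12.6
tool_pos: [0.5891, 0.0917, 0.2172]
tool_rot: [-0.0, 0.832, 0.555, -0.001]
contact_force: [-0.5, 0.1, 0.4]
gripper_width: 0.996
grasp_force: 0.0
```

Call:
servo_tool --motion '[1, -0.35, 0.12, 0, 0.24, 1, -0.706, 0.25, 0, 0.478, 1, -0.706, 0.25, 0, 0.478]'

```text
time: 12.98
tool_pos: [0.5848, 0.0028, 0.2176]
tool_rot: [-0.0, 0.921, 0.391, -0.001]
contact_force: [0.8, -0.2, -0.8]
gripper_width: 0.998
grasp_force: 0.0
```

Call:
servo_tool --motion '[1, -0.28, 0.24, 0, 0.24, 1, -0.566, 0.491, 0, 0.478, 1, -0.566, 0.491, 0, 0.478]'

```text
time: 13.35
tool_pos: [0.5804, -0.0863, 0.2178]
tool_rot: [-0.0, 0.977, 0.213, -0.0]
contact_force: [-0.6, 0.0, -0.4]
gripper_width: 0.998
grasp_force: 0.0
```

Call:
servo_tool --motion '[1, -0.17, 0.33, 0, 0.24, 1, -0.346, 0.664, 0, 0.478, 1, -0.346, 0.664, 0, 0.478, 1, -0.346, 0.664, 0, 0.478, 1, -0.346, 0.664, 0, 0.478]'

```text
time: 13.98
tool_pos: [0.5762, -0.1735, 0.2183]
tool_rot: [-0.0, 1.0, 0.028, -0.0]
contact_force: [0.9, 0.1, 0.0]
gripper_width: 0.999
grasp_force: 0.0
```

```bash
python3 - <<'E'
from h import *
p,X=cloud("wrist");print(tool())
cv2.imwrite("pics/w4.png",p[:,:,::-1])
for q in models.regions_of("wrist","tray_handle")[:2]: print(q["p"],q["pixel"],rect(X,q["mask"],.005,.06),"web",rect(X,q["mask"],.03,.06))
for q in models.regions_of("wrist","curved_pad_stem")[:2]: print(q["p"],q["pixel"],rect(X,q["mask"],.005,.06),"stem",rect(X,q["mask"],.048,.06))
E
```

```text
(14.025, array([ 576.1, -173.7,  218.4]), 'tool x dir deg', np.float64(3.24), 'tilt', array([-0.,  0., -1.]), 'w', 0.998, 'gf', 0.0, array([-0. ,  0.4,  0.4]), array([-0.42,  0.01,  1.68,  0.  ,  1.45,  1.1 ]))
0.61 [268.5, 167.4] (array([ 586.9, -164.8]), array([146.4, 214.3]), 3.1, 5576, np.float64(13.1)) web (array([ 587.8, -164.9]), array([68.7,  9.1]), 2.7, 692, np.float64(41.0))
0.75 [289.0, 328.6] (array([ 397.5, -197.2]), array([89.9, 49.5]), 80.3, 2897, np.float64(16.5)) stem (array([ 396. , -197.1]), array([20.1, 18.9]), 3.2, 274, np.float64(53.2))
```

View pics/w4.png

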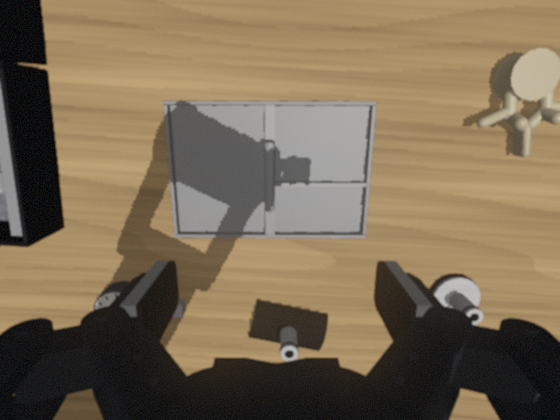

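The tray is at (268,168) with its long cell on the left and the bigger short cell at the upper right. The web at (270,175) is clear to grip.

```bash
python3 - <<'E'
from h import *
print(tool()[1:4])
plan([(587.5,-164.8,115,2.9),(587.5,-164.8,14,2.9),(587.5,-164.8,180,2.9),(594,185.5,180,-.85)])
E
```

```text
(array([ 576.1, -174.2,  218.5]), 'tool x dir deg', np.float64(3.18))
-> [ 587.5 -164.8  115.     2.9] rows [0.099, -0.073, 0.862, 0.006]
-> [ 587.5 -164.8   14.     2.9] rows [0.0, 0.0, 0.842, -0.0]
-> [ 587.5 -164.8   97.     2.9] rows [0.0, 0.0, -0.692, -0.0]
-> [ 587.5 -164.8  180.     2.9] rows [0.0, 0.0, -0.692, -0.0]
-> [589.7 -48.  180.    1.7] rows [0.067, -0.971, -0.0, 0.028]
-> [5.918e+02 6.870e+01 1.800e+02 4.000e-01] rows [0.046, -0.972, -0.0, 0.028]
-> [594.  185.5 180.   -0.8] rows [0.025, -0.973, -0.0, 0.028]
```

Call:
servo_tool --motion '[1, 0.05, -0.04, 0.4, 0, 1, 0.099, -0.073, 0.862, 0.006, 1, 0.099, -0.073, 0.862, 0.006]'

```text
time: 14.5
tool_pos: [0.5837, -0.1636, 0.1094]
tool_rot: [-0.002, 1.0, 0.025, -0.005]
contact_force: [0.3, -0.3, 0.5]
gripper_width: 1.003
grasp_force: 0.0
```

Call:
servo_tool --motion '[1, 0, 0, 0.3, 0, 1, 0, 0, 0.6, 0, 1, 0, 0, 0.8, 0, 0.5, 0, 0, 0.842, 0, 0, 0, 0, 0.842, 0]'

```text
time: 15.12
tool_pos: [0.5887, -0.1665, 0.0162]
tool_rot: [0.001, 1.0, 0.024, 0.001]
contact_force: [-0.0, -0.6, 0.3]
gripper_width: 0.601
grasp_force: 0.0
```

Call:
servo_tool --motion '[-0.5, 0, 0, 0, 0, -1, 0, 0, 0, 0, -1, 0, 0, 0, 0, -1, 0, 0, 0, 0, -1, 0, 0, 0, 0]'

```text
time: 15.75
tool_pos: [0.5884, -0.1662, 0.0156]
tool_rot: [0.0, 1.0, 0.024, 0.001]
contact_force: [-1.7, 1.3, 6.5]
gripper_width: 0.105
grasp_force: 61.6
```

Call:
servo_tool --motion '[-1, 0, 0, 0, 0, -1, 0, 0, -0.05, 0, -1, 0, 0, -0.1, 0, -1, 0, 0, -0.2, 0, -1, 0, 0, -0.3, 0]'

```text
time: 16.38
tool_pos: [0.5872, -0.1659, 0.0507]
tool_rot: [-0.0, 1.0, 0.024, -0.0]
contact_force: [-0.3, -0.1, -3.2]
gripper_width: 0.104
grasp_force: 60.2
```

```bash
python3 - <<'E'
from h import *
print(tool())
E
```

```text
(16.375, array([ 587.2, -165.9,   50.7]), 'tool x dir deg', np.float64(2.79), 'tilt', array([-0.,  0., -1.]), 'w', 0.104, 'gf', 60.19895553588867, array([-0.3, -0.1, -3.2]), array([-0.4 ,  0.19,  1.78, -0.  ,  1.17,  1.12]))
```

Call:
servo_tool --motion '[-1, 0, 0, -0.2, 0, -1, 0, 0, -0.4, 0, -1, 0, 0, -0.65, 0, -1, 0, 0, -0.9, 0, -1, 0, 0, -1, 0]'

```text
time: 17.0
tool_pos: [0.5885, -0.1664, 0.1733]
tool_rot: [0.001, 1.0, 0.024, 0.002]
contact_force: [1.3, 0.0, -2.1]
gripper_width: 0.102
grasp_force: 60.4
```

Call:
servo_tool --motion '[-1, 0.01, -0.15, 0, 0.005, -1, 0.03, -0.4, 0, 0.01, -1, 0.05, -0.7, 0, 0.02, -1, 0.067, -0.971, 0, 0.028]'

```text
time: 17.5
tool_pos: [0.5882, -0.0467, 0.1677]
tool_rot: [-0.001, 1.0, 0.013, -0.002]
contact_force: [0.8, 0.3, -3.1]
gripper_width: 0.104
grasp_force: 60.3
```

Call:
servo_tool --motion '[-1, 0.01, -0.25, 0, 0.005, -1, 0.02, -0.5, 0, 0.01, -1, 0.03, -0.75, 0, 0.02, -1, 0.046, -0.972, 0, 0.028]'

```text
time: 18.0
tool_pos: [0.5904, 0.0698, 0.1677]
tool_rot: [-0.0, 1.0, 0.003, -0.002]
contact_force: [-0.0, 0.0, -2.5]
gripper_width: 0.104
grasp_force: 60.3
```

Call:
servo_tool --motion '[-1, 0.01, -0.25, 0, 0.005, -1, 0.02, -0.5, 0, 0.01, -1, 0.03, -0.75, 0, 0.02, -1, 0.025, -0.9, 0, 0.028, -1, 0.025, -0.973, 0, 0.028]'

```text
time: 18.62
tool_pos: [0.5935, 0.1855, 0.1688]
tool_rot: [0.0, 1.0, -0.008, -0.001]
contact_force: [0.1, 0.0, -3.0]
gripper_width: 0.108
grasp_force: 60.2
```

Call:
servo_tool --motion '[-1, 0, 0, 0, 0, -1, 0, 0, 0, 0, -1, 0, 0, 0, 0]'

```text
time: 19.0
tool_pos: [0.5946, 0.1836, 0.1701]
tool_rot: [0.0, 1.0, -0.009, 0.0]
contact_force: [0.1, 0.4, -2.9]
gripper_width: 0.102
grasp_force: 60.2
```

```bash
python3 - <<'E'
from h import *
print(tool())
p,X=cloud("wrist"); cv2.imwrite("pics/w5.png",p[:,:,::-1]); np.save("pics/w5.npy",X)
print(tool())
for q in models.regions_of("wrist","tray_handle")[:2]: print(q["p"],q["pixel"],rect(X,q["mask"],.10,.22),"low",rect(X,q["mask"],.13,.19))
E
```

```text
(19.0, array([594.6, 183.6, 170.1]), 'tool x dir deg', np.float64(-1.05), 'tilt', array([ 0., -0., -1.]), 'w', 0.102, 'gf', 60.2395498752594, array([ 0.1,  0.4, -2.9]), array([ 0.18,  0.09,  1.68, -0.  ,  1.37,  1.77]))
(19.05, array([594.6, 183.7, 170.1]), 'tool x dir deg', np.float64(-1.04), 'tilt', array([ 0., -0., -1.]), 'w', 0.105, 'gf', 60.23959994316101, array([ 0.8,  0.3, -2.4]), array([ 0.18,  0.09,  1.68, -0.  ,  1.37,  1.77]))
0.83 [274.6, 202.3] (array([597.1, 184.4]), array([215.1, 138.4]), 89.0, 93321, np.float64(158.2)) low (array([597.1, 184.4]), array([215.1, 138.4]), 89.0, 89705, np.float64(158.1))
```

View pics/w5.png

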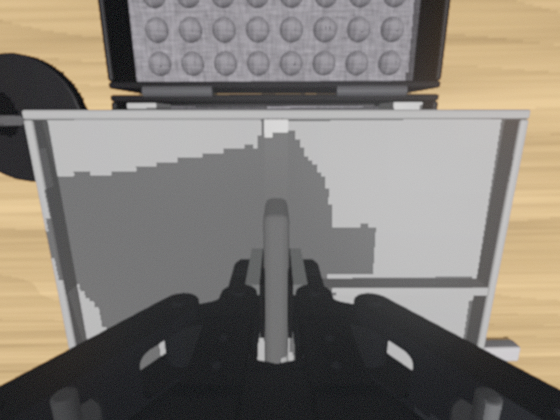

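The tray is held level. Its measured centre is (593.3,184.4) with yaw −1°, within about 1 mm of the case centre.

Call:
servo_tool --motion '[-1, 0.006, -0.008, 0.15, 0, -1, 0.006, -0.008, 0.35, 0, -1, 0.006, -0.008, 0.55, 0, -1, 0.006, -0.008, 0.7, 0, -1, 0.006, -0.008, 0.76, 0]'

```text
time: 19.73
tool_pos: [0.594, 0.1851, 0.0765]
tool_rot: [0.0, 1.0, -0.009, -0.002]
contact_force: [-0.6, 0.3, -2.4]
gripper_width: 0.102
grasp_force: 60.3
```

Call:
servo_tool --motion '[-1, 0, 0, 0.04, 0, -1, 0, 0, 0.08, 0, -1, 0, 0, 0.12, 0, -1, 0, 0, 0.14, 0, -1, 0, 0, 0.14, 0]'

```text
time: 20.35
tool_pos: [0.5951, 0.1853, 0.0619]
tool_rot: [0.0, 1.0, -0.009, -0.0]
contact_force: [0.1, -0.9, -3.3]
gripper_width: 0.102
grasp_force: 60.3
```

Call:
servo_tool --motion '[-1, 0, 0, 0.006, 0, -1, 0, 0, 0.012, 0, -1, 0, 0, 0.012, 0]'

```text
time: 20.72
tool_pos: [0.5952, 0.1854, 0.0606]
tool_rot: [0.0, 1.0, -0.009, 0.0]
contact_force: [-0.6, -0.6, -3.0]
gripper_width: 0.104
grasp_force: 60.3
```

Call:
servo_tool --motion '[-1, 0, 0, 0.007, 0, -1, 0, 0, 0.007, 0]'

```text
time: 20.98
tool_pos: [0.5952, 0.1854, 0.0597]
tool_rot: [0.0, 1.0, -0.009, 0.0]
contact_force: [-0.1, -0.6, -3.3]
gripper_width: 0.104
grasp_force: 60.3
```

Call:
servo_tool --motion '[-1, 0, 0, 0.007, 0, -1, 0, 0, 0.007, 0]'

```text
time: 21.22
tool_pos: [0.5953, 0.1854, 0.0596]
tool_rot: [0.0, 1.0, -0.009, 0.0]
contact_force: [-2.9, -0.7, 3.0]
gripper_width: 0.104
grasp_force: 61.1
```

Call:
servo_tool --motion '[-0.5, 0, 0, 0, 0, 0, 0, 0, 0, 0, 0, 0, 0, 0, 0, 0, 0, 0, 0, 0]'

```text
time: 21.72
tool_pos: [0.5953, 0.1854, 0.0588]
tool_rot: [-0.0, 1.0, -0.009, 0.0]
contact_force: [0.2, 0.0, 0.1]
gripper_width: 0.501
grasp_force: 0.0
```

Call:
servo_tool --motion '[0, 0, 0, -0.15, 0, 0, 0, 0, -0.4, 0, 0, 0, 0, -0.7, 0, 0, 0, 0, -1, 0, 0, 0, 0, -1, 0]'

```text
time: 22.35
tool_pos: [0.598, 0.186, 0.1851]
tool_rot: [-0.001, 1.0, -0.009, 0.005]
contact_force: [-0.5, 0.2, 0.5]
gripper_width: 0.504
grasp_force: 0.0
```

Call:
servo_tool --motion '[0, 0, 0, 0, 0, 0, 0, 0, 0, 0]'

```text
time: 22.6
tool_pos: [0.5943, 0.1852, 0.1772]
tool_rot: [0.0, 1.0, -0.009, -0.001]
contact_force: [0.8, -0.3, -0.1]
gripper_width: 0.498
grasp_force: 0.0
```

```bash
python3 - <<'E'
from h import *
print(tool())
p,X=cloud("wrist"); cv2.imwrite("pics/w6.png",p[:,:,::-1]); np.save("pics/w6.npy",X)
for q in models.regions_of("wrist","tray_handle")[:2]: print(q["p"],q["pixel"],rect(X,q["mask"],.04,.07),"rim",rect(X,q["mask"],.053,.063),"web",rect(X,q["mask"],.07,.1))
f=X.reshape(-1,3)*1000; f=f[np.isfinite(f[:,2])]
# floor plane of the tray
m=f[(abs(f[:,2]-48)<5)&(abs(f[:,0]-594)<65)&(abs(f[:,1]-185)<98)]
A=np.c_[m[:,:2]-[594,185],np.ones(len(m))]; print("floor plane slope x,y, z",np.linalg.lstsq(A,m[:,2],rcond=None)[0])
plan([(594,185.4,200,-.9),(396.5,-197,160,80.3)])
E
```

```text
(22.6, array([594.3, 185.2, 177.2]), 'tool x dir deg', np.float64(-0.99), 'tilt', array([-0.003, -0.001, -1.   ]), 'w', 0.498, 'gf', 0.0, array([ 0.8, -0.3, -0.1]), array([ 0.18,  0.09,  1.67, -0.  ,  1.39,  1.77]))
0.69 [274.1, 188.3] (array([590.6, 186.2]), array([225.1, 152.9]), 89.3, 41441, np.float64(47.6)) rim (array([594.2, 186.5]), array([214.4, 145.6]), 89.2, 5837, np.float64(57.2)) web (array([594.6, 186.2]), array([ 9.5, 69.6]), 88.8, 1185, np.float64(85.0))
floor plane slope x,y, z [-2.01440523e-04  6.85303994e-04  4.74831986e+01]
-> [594.  185.4 200.   -0.9] rows [-0.003, -0.002, -0.19, -0.002]
-> [544.6  89.8 190.   19.4] rows [-0.399, 0.803, 0.083, -0.451]
-> [470.6 -53.6 175.   49.8] rows [-0.979, 0.922, 0.125, -0.677]
-> [ 433.5 -125.3  167.5   65.1] rows [-0.656, 0.149, 0.062, -0.338]
-> [ 396.5 -197.   160.    80.3] rows [-0.672, -0.028, 0.062, -0.338]
```

View pics/w6.png

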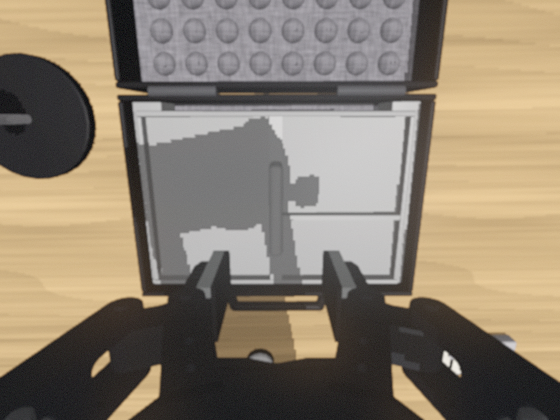

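The tray is seated level in the case: floor slope about 0, floor height 47.5 mm, centre (594.3,186.2). Next is the curved pad.

Call:
servo_tool --motion '[0.2, 0, 0, -0.1, 0, 0.2, 0, 0, -0.19, 0, 0.2, 0, 0, -0.19, 0]'

```text
time: 23.08
tool_pos: [0.5963, 0.1856, 0.204]
tool_rot: [-0.0, 1.0, -0.009, 0.002]
contact_force: [1.0, -0.0, -0.0]
gripper_width: 0.6
grasp_force: 0.0
```

Call:
servo_tool --motion '[0.2, -0.2, 0.4, 0.04, -0.22, 0.2, -0.399, 0.803, 0.083, -0.451, 0.2, -0.399, 0.803, 0.083, -0.451]'

```text
time: 23.45
tool_pos: [0.544, 0.0877, 0.1907]
tool_rot: [0.0, 0.986, 0.166, -0.001]
contact_force: [0.2, 1.1, -0.4]
gripper_width: 0.599
grasp_force: 0.0
```

Call:
servo_tool --motion '[0.2, -0.33, 0.31, 0.04, -0.22, 0.2, -0.65, 0.61, 0.08, -0.45, 0.2, -0.979, 0.922, 0.125, -0.677, 0.2, -0.979, 0.922, 0.125, -0.677]'

```text
time: 23.95
tool_pos: [0.4708, -0.055, 0.1767]
tool_rot: [0.0, 0.908, 0.419, 0.0]
contact_force: [0.8, 0.7, -0.3]
gripper_width: 0.597
grasp_force: 0.0
```

Call:
servo_tool --motion '[0.2, -0.33, 0.07, 0.03, -0.17, 0.2, -0.656, 0.149, 0.062, -0.338, 0.2, -0.656, 0.149, 0.062, -0.338]'

```text
time: 24.32
tool_pos: [0.4344, -0.1258, 0.1695]
tool_rot: [0.0, 0.844, 0.536, 0.0]
contact_force: [0.3, 1.2, -0.5]
gripper_width: 0.603
grasp_force: 0.0
```

Call:
servo_tool --motion '[0.2, -0.33, -0.01, 0.03, -0.17, 0.2, -0.672, -0.028, 0.062, -0.338, 0.2, -0.672, -0.028, 0.062, -0.338, 0.2, -0.672, -0.028, 0.062, -0.338, 0.2, -0.672, -0.028, 0.062, -0.338]'

```text
time: 24.95
tool_pos: [0.3979, -0.1957, 0.1621]
tool_rot: [0.0, 0.765, 0.644, 0.0]
contact_force: [0.3, 0.4, 0.3]
gripper_width: 0.599
grasp_force: 0.0
```

```bash
python3 - <<'E'
from h import *
print(tool())
p,X=cloud("wrist"); cv2.imwrite("pics/w7.png",p[:,:,::-1])
print(tool()[1:4])
for q in models.regions_of("wrist","curved_pad_stem")[:2]: print(q["p"],q["pixel"],rect(X,q["mask"],.003,.07),"stem",rect(X,q["mask"],.03,.06),"top",rect(X,q["mask"],.05,.06))
E
```

```text
(24.95, array([ 397.9, -195.7,  162.1]), 'tool x dir deg', np.float64(80.25), 'tilt', array([ 0.001,  0.   , -1.   ]), 'w', 0.599, 'gf', 0.0, array([0.3, 0.4, 0.3]), array([-0.63, -0.36,  2.09,  0.  ,  1.4 , -0.46]))
(array([ 397.8, -195.8,  162. ]), 'tool x dir deg', np.float64(80.26))
0.75 [272.1, 196.4] (array([ 394.7, -197. ]), array([90. , 54.1]), 80.2, 5517, np.float64(15.7)) stem (array([ 394.9, -196.5]), array([19.7, 20.3]), 54.8, 613, np.float64(53.1)) top (array([ 395. , -196.9]), array([19.2, 19.9]), 36.6, 487, np.float64(53.4))
```

View pics/w7.png

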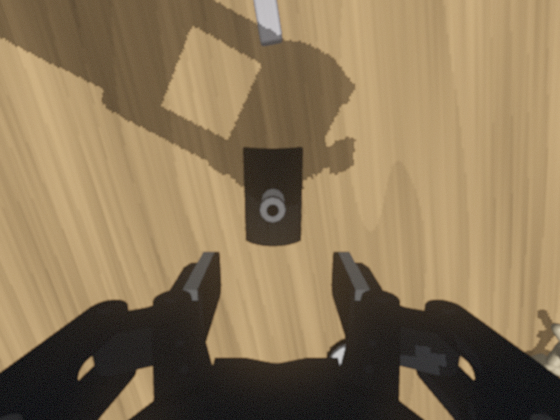

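```bash
python3 - <<'E'
from h import *
plan([(395,-196.8,80,80.2),(395,-196.8,24,80.2),(395,-196.8,190,80.2),(595.1,240.2,190,-.8),(595.1,240.2,76,-.8)])
E
```

```text
-> [ 395.  -196.8   80.    80.2] rows [-0.011, -0.021, 0.683, 0.001]
-> [ 395.  -196.8   24.    80.2] rows [0.0, 0.0, 0.467, -0.0]
-> [ 395.  -196.8  107.    80.2] rows [0.0, 0.0, -0.692, -0.0]
-> [ 395.  -196.8  190.    80.2] rows [0.0, 0.0, -0.692, -0.0]
-> [445.  -87.6 190.   59.9] rows [0.968, 0.256, -0.0, 0.45]
-> [482.5  -5.6 190.   44.8] rows [0.748, -0.071, -0.0, 0.338]
-> [520.1  76.3 190.   29.6] rows [0.703, -0.265, -0.0, 0.338]
-> [557.6 158.3 190.   14.4] rows [0.609, -0.44, -0.0, 0.338]
-> [595.1 240.2 190.   -0.8] rows [0.473, -0.584, -0.0, 0.338]
-> [595.1 240.2  76.   -0.8] rows [0.0, -0.0, 0.95, -0.0]
```

Call:
servo_tool --motion '[0.2, -0.011, -0.021, 0.35, 0, 0.2, -0.011, -0.021, 0.683, 0, 0.2, -0.011, -0.021, 0.683, 0]'

```text
time: 25.42
tool_pos: [0.3922, -0.1954, 0.0767]
tool_rot: [-0.004, 0.765, 0.644, -0.001]
contact_force: [0.0, -0.0, 0.1]
gripper_width: 0.601
grasp_force: 0.0
```

Call:
servo_tool --motion '[0.2, 0, 0, 0.2, 0, 0.2, 0, 0, 0.4, 0, 0.2, 0, 0, 0.467, 0, 0.2, 0, 0, 0.467, 0, -0.3, 0, 0, 0.467, 0]'

```text
time: 26.05
tool_pos: [0.3954, -0.1983, 0.0254]
tool_rot: [0.001, 0.765, 0.644, 0.0]
contact_force: [0.3, 0.3, 0.5]
gripper_width: 0.403
grasp_force: 0.0
```

Call:
servo_tool --motion '[-1, 0, 0, 0, 0, -1, 0, 0, 0, 0, -1, 0, 0, 0, 0, -1, 0, 0, 0, 0]'

```text
time: 26.55
tool_pos: [0.3953, -0.1982, 0.0253]
tool_rot: [0.001, 0.765, 0.644, 0.0]
contact_force: [-0.3, 1.4, 5.3]
gripper_width: 0.215
grasp_force: 58.4
```

Call:
servo_tool --motion '[-1, 0, 0, -0.05, 0, -1, 0, 0, -0.2, 0, -1, 0, 0, -0.4, 0, -1, 0, 0, -0.6, 0, -1, 0, 0, -0.692, 0]'

```text
time: 27.18
tool_pos: [0.3947, -0.1979, 0.1082]
tool_rot: [0.001, 0.765, 0.644, 0.0]
contact_force: [0.5, -0.4, -1.2]
gripper_width: 0.214
grasp_force: 58.6
```

```bash
python3 - <<'E'
from h import *
print(tool())
E
```

```text
(27.175, array([ 394.7, -197.9,  108.2]), 'tool x dir deg', np.float64(80.19), 'tilt', array([ 0.002, -0.001, -1.   ]), 'w', 0.214, 'gf', 58.61946165561676, array([ 0.5, -0.4, -1.2]), array([-0.63, -0.3 ,  2.15, -0.  ,  1.29, -0.46]))
```

Call:
servo_tool --motion '[-1, 0, 0, -0.25, 0, -1, 0, 0, -0.5, 0, -1, 0, 0, -0.692, 0]'

```text
time: 27.55
tool_pos: [0.3942, -0.1975, 0.1905]
tool_rot: [-0.0, 0.765, 0.644, -0.0]
contact_force: [-0.1, 0.1, -0.6]
gripper_width: 0.215
grasp_force: 58.6
```

Call:
servo_tool --motion '[-1, 0.2, 0.05, 0, 0.1, -1, 0.45, 0.12, 0, 0.2, -1, 0.7, 0.18, 0, 0.32, -1, 0.968, 0.256, 0, 0.45]'

```text
time: 28.05
tool_pos: [0.4442, -0.0873, 0.189]
tool_rot: [-0.001, 0.867, 0.498, -0.0]
contact_force: [0.1, -0.2, -1.6]
gripper_width: 0.21
grasp_force: 58.7
```

Call:
servo_tool --motion '[-1, 0.25, -0.02, 0, 0.11, -1, 0.5, -0.05, 0, 0.22, -1, 0.748, -0.071, 0, 0.338]'

```text
time: 28.42
tool_pos: [0.4817, -0.0054, 0.1889]
tool_rot: [-0.0, 0.925, 0.379, -0.001]
contact_force: [0.8, 0.4, -2.0]
gripper_width: 0.212
grasp_force: 58.6
```

Call:
servo_tool --motion '[-1, 0.23, -0.09, 0, 0.11, -1, 0.46, -0.18, 0, 0.22, -1, 0.703, -0.265, 0, 0.338]'

```text
time: 28.8
tool_pos: [0.5192, 0.0765, 0.1888]
tool_rot: [-0.0, 0.967, 0.253, -0.001]
contact_force: [0.2, -0.5, -1.4]
gripper_width: 0.212
grasp_force: 58.5
```

Call:
servo_tool --motion '[-1, 0.2, -0.15, 0, 0.11, -1, 0.4, -0.3, 0, 0.22, -1, 0.609, -0.44, 0, 0.338]'

```text
time: 29.18
tool_pos: [0.5568, 0.1584, 0.1887]
tool_rot: [0.0, 0.992, 0.123, -0.001]
contact_force: [0.6, 0.5, -1.0]
gripper_width: 0.217
grasp_force: 58.5
```

Call:
servo_tool --motion '[-1, 0.16, -0.2, 0, 0.11, -1, 0.32, -0.4, 0, 0.22, -1, 0.473, -0.584, 0, 0.338, -1, 0.473, -0.584, 0, 0.338, -1, 0.473, -0.584, 0, 0.338]'

```text
time: 29.8
tool_pos: [0.5942, 0.239, 0.1889]
tool_rot: [0.0, 1.0, -0.007, -0.001]
contact_force: [0.5, 0.5, -1.8]
gripper_width: 0.214
grasp_force: 58.7
```

Call:
servo_tool --motion '[-1, 0, 0, 0.2, 0, -1, 0, 0, 0.45, 0, -1, 0, 0, 0.6, 0, -1, 0, 0, 0.6, 0, -1, 0, 0, 0.6, 0]'

```text
time: 30.42
tool_pos: [0.5955, 0.2395, 0.1192]
tool_rot: [-0.0, 1.0, -0.008, 0.001]
contact_force: [0.5, -0.1, -0.6]
gripper_width: 0.208
grasp_force: 58.7
```

```bash
python3 - <<'E'
from h import *
print(tool())
p,X=cloud("wrist"); cv2.imwrite("pics/w8.png",p[:,:,::-1])
print(tool()[1:4])
for q in models.regions_of("wrist","curved_pad_stem")[:2]: print(q["p"],q["pixel"],rect(X,q["mask"],.06,.2))
plan([(595.1,240.2,78,-.8)])
E
```

```text
(30.425, array([595.5, 239.5, 119.2]), 'tool x dir deg', np.float64(-0.9), 'tilt', array([ 0.002,  0.   , -1.   ]), 'w', 0.208, 'gf', 58.68320167064667, array([ 0.5, -0.1, -0.6]), array([ 0.27,  0.18,  1.67, -0.  ,  1.29,  1.85]))
(array([595.8, 239.6, 119.7]), 'tool x dir deg', np.float64(-0.9))
0.6 [277.8, 228.6] (array([596.4, 240.1]), array([54.4, 90. ]), 89.2, 12470, np.float64(111.2))
-> [595.1 240.2  78.   -0.8] rows [-0.006, -0.004, 0.348, -0.002]
```

View pics/w8.png

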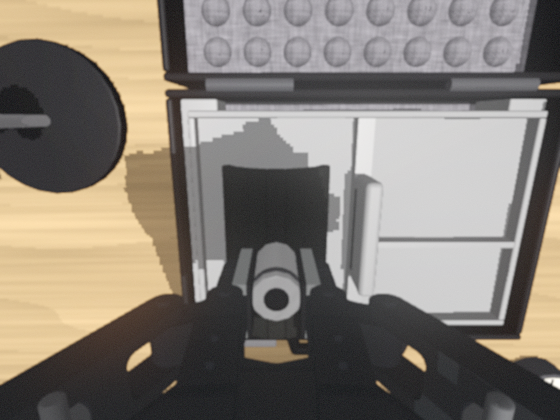

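The curved pad at (275,230) hangs lengthwise over the long cell, so I'm lowering it.

Call:
servo_tool --motion '[-1, -0.008, 0, 0.1, 0, -1, -0.008, 0, 0.2, 0, -1, -0.008, 0, 0.3, 0, -1, -0.008, 0, 0.35, 0, -1, -0.008, 0, 0.37, 0]'

```text
time: 31.15
tool_pos: [0.5935, 0.2394, 0.0733]
tool_rot: [0.0, 1.0, -0.008, -0.001]
contact_force: [-3.6, -0.8, 6.3]
gripper_width: 0.216
grasp_force: 59.2
```

Call:
servo_tool --motion '[-1, 0, 0, 0.006, 0, -1, 0, 0, 0.012, 0, -1, 0, 0, 0.012, 0]'

```text
time: 31.52
tool_pos: [0.5941, 0.2396, 0.0733]
tool_rot: [-0.0, 1.0, -0.008, 0.0]
contact_force: [-3.5, -2.2, 6.0]
gripper_width: 0.211
grasp_force: 59.4
```

Call:
servo_tool --motion '[-1, 0, 0, 0.007, 0, -1, 0, 0, 0.007, 0]'

```text
time: 31.78
tool_pos: [0.5942, 0.2396, 0.0733]
tool_rot: [-0.0, 1.0, -0.008, 0.0]
contact_force: [-4.7, -2.8, 8.2]
gripper_width: 0.214
grasp_force: 59.7
```

Call:
servo_tool --motion '[-0.3, 0, 0, -0.005, 0, 0, 0, 0, -0.01, 0, 0, 0, 0, -0.01, 0, 0, 0, 0, -0.01, 0]'

```text
time: 32.28
tool_pos: [0.5938, 0.2395, 0.0722]
tool_rot: [0.0, 1.0, -0.008, -0.0]
contact_force: [0.6, 0.7, -0.0]
gripper_width: 0.5
grasp_force: 0.0
```

Call:
servo_tool --motion '[0, 0, 0, -0.15, 0, 0, 0, 0, -0.4, 0, 0, 0, 0, -0.7, 0, 0, 0, 0, -1, 0]'

```text
time: 32.78
tool_pos: [0.594, 0.2396, 0.1951]
tool_rot: [-0.0, 1.0, -0.008, 0.001]
contact_force: [0.7, -0.5, -0.7]
gripper_width: 0.497
grasp_force: 0.0
```

Call:
servo_tool --motion '[0.2, 0, 0, 0, 0, 0.2, 0, 0, 0, 0, 0.2, 0, 0, 0, 0]'

```text
time: 33.15
tool_pos: [0.5929, 0.2392, 0.1907]
tool_rot: [0.0, 1.0, -0.008, -0.001]
contact_force: [0.2, 0.3, -0.6]
gripper_width: 0.6
grasp_force: 0.0
```

```bash
python3 - <<'E'
from h import *
print(tool())
p,X=cloud("wrist"); cv2.imwrite("pics/w9.png",p[:,:,::-1])
for q in models.regions_of("wrist","curved_pad_stem")[:2]: print(q["p"],q["pixel"],rect(X,q["mask"],.05,.12),"top",rect(X,q["mask"],.097,.11))
plan([(447,-394,170,0)])
E
```

```text
(33.15, array([592.9, 239.2, 190.7]), 'tool x dir deg', np.float64(-0.89), 'tilt', array([-0.003, -0.001, -1.   ]), 'w', 0.6, 'gf', 0.0, array([ 0.2,  0.3, -0.6]), array([ 0.27,  0.11,  1.62, -0.  ,  1.41,  1.85]))
0.71 [275.2, 196.4] (array([595. , 240.6]), array([54.3, 90.4]), 89.3, 6379, np.float64(63.8)) top (array([595.6, 240.6]), array([19.6, 20.1]), 45.3, 597, np.float64(101.5))
-> [568.8 133.7 187.3  -0.8] rows [-0.189, 0.883, 0.029, -0.003]
-> [544.4  28.1 183.9  -0.6] rows [-0.191, 0.882, 0.029, -0.003]
-> [ 5.200e+02 -7.740e+01  1.804e+02 -4.000e-01] rows [-0.194, 0.882, 0.029, -0.003]
-> [ 4.957e+02 -1.829e+02  1.769e+02 -3.000e-01] rows [-0.196, 0.881, 0.029, -0.003]
-> [ 4.714e+02 -2.885e+02  1.735e+02 -1.000e-01] rows [-0.198, 0.88, 0.029, -0.003]
-> [ 447. -394.  170.    0.] rows [-0.201, 0.88, 0.029, -0.003]
```

Curved pad is in place: (595,240.6), upright.

Call:
servo_tool --motion '[0.2, -0.1, 0.44, 0.015, 0, 0.2, -0.189, 0.883, 0.029, -0.003]'

```text
time: 33.5
tool_pos: [0.5687, 0.1331, 0.1879]
tool_rot: [0.0, 1.0, -0.006, -0.001]
contact_force: [0.2, -0.0, 0.1]
gripper_width: 0.602
grasp_force: 0.0
```

Call:
servo_tool --motion '[0.2, -0.1, 0.44, 0.015, 0, 0.2, -0.191, 0.882, 0.029, -0.003]'

```text
time: 33.75
tool_pos: [0.5442, 0.0269, 0.1846]
tool_rot: [0.0, 1.0, -0.005, -0.001]
contact_force: [0.4, -0.2, -0.3]
gripper_width: 0.599
grasp_force: 0.0
```

Call:
servo_tool --motion '[0.2, -0.1, 0.44, 0.015, 0, 0.2, -0.194, 0.882, 0.029, -0.003]'

```text
time: 34.0
tool_pos: [0.5197, -0.0787, 0.1812]
tool_rot: [-0.0, 1.0, -0.004, -0.0]
contact_force: [0.1, -0.3, 0.7]
gripper_width: 0.597
grasp_force: 0.0
```

Call:
servo_tool --motion '[0.2, -0.1, 0.44, 0.015, 0, 0.2, -0.196, 0.881, 0.029, -0.003]'

```text
time: 34.25
tool_pos: [0.4953, -0.1842, 0.1778]
tool_rot: [-0.0, 1.0, -0.003, -0.0]
contact_force: [0.9, 0.3, 1.4]
gripper_width: 0.603
grasp_force: 0.0
```

Call:
servo_tool --motion '[0.2, -0.1, 0.44, 0.015, 0, 0.2, -0.198, 0.88, 0.029, -0.003]'

```text
time: 34.5
tool_pos: [0.471, -0.2896, 0.1743]
tool_rot: [-0.0, 1.0, -0.002, -0.0]
contact_force: [1.0, -0.5, -0.3]
gripper_width: 0.6
grasp_force: 0.0
```

Call:
servo_tool --motion '[0.2, -0.1, 0.4, 0.015, 0, 0.2, -0.18, 0.75, 0.029, 0, 0.2, -0.201, 0.88, 0.029, -0.003, 0.2, -0.201, 0.88, 0.029, -0.003, 0.2, -0.201, 0.88, 0.029, -0.003]'

```text
time: 35.12
tool_pos: [0.4477, -0.3924, 0.1713]
tool_rot: [-0.0, 1.0, -0.0, -0.0]
contact_force: [-0.2, 0.5, 0.0]
gripper_width: 0.6
grasp_force: 0.0
```

```bash
python3 - <<'E'
from h import *
print(tool())
p,X=cloud("wrist"); cv2.imwrite("pics/w10.png",p[:,:,::-1])
print(tool()[1:4])
c=None
for q in models.regions_of("wrist","large_pad_stem")[:2]:
    print(q["p"],q["pixel"],rect(X,q["mask"],.003,.07),"top",rect(X,q["mask"],.042,.06))
    c=c or rect(X,q["mask"],.042,.06)
if c:
    x,y=c[0]; plan([(x,y,80,0),(x,y,18,0),(x,y,190,0),(623,131.8,190,-.8),(623,131.8,70,-.8)])
E
```

```text
(35.125, array([ 447.7, -392.4,  171.3]), 'tool x dir deg', np.float64(-0.02), 'tilt', array([-0.   ,  0.001, -1.   ]), 'w', 0.6, 'gf', 0.0, array([-0.2,  0.5,  0. ]), array([-0.84,  0.03,  1.74,  0.  ,  1.37,  0.73]))
(array([ 447.8, -392.3,  171.4]), 'tool x dir deg', np.float64(0.01))
0.95 [280.4, 187.6] (array([ 449.9, -394.2]), array([55.2, 54.8]), 31.7, 2753, np.float64(11.6)) top (array([ 449.2, -394. ]), array([19.5, 19.9]), 45.8, 477, np.float64(47.5))
-> [ 449.2 -394.    80.     0. ] rows [0.011, 0.013, 0.762, 0.0]
-> [ 449.2 -394.    18.     0. ] rows [0.0, 0.0, 0.517, -0.0]
-> [ 449.2 -394.   104.     0. ] rows [0.0, 0.0, -0.717, -0.0]
-> [ 449.2 -394.   190.     0. ] rows [0.0, 0.0, -0.717, -0.0]
-> [ 4.840e+02 -2.888e+02  1.900e+02 -2.000e-01] rows [0.29, -0.876, -0.0, 0.004]
-> [ 5.187e+02 -1.837e+02  1.900e+02 -3.000e-01] rows [0.287, -0.877, -0.0, 0.004]
-> [ 5.535e+02 -7.850e+01  1.900e+02 -5.000e-01] rows [0.285, -0.878, -0.0, 0.004]
-> [588.2  26.6 190.   -0.6] rows [0.282, -0.879, -0.0, 0.004]
-> [623.  131.8 190.   -0.8] rows [0.28, -0.88, -0.0, 0.004]
-> [623.  131.8 130.   -0.8] rows [0.0, -0.0, 0.5, -0.0]
-> [623.  131.8  70.   -0.8] rows [0.0, -0.0, 0.5, -0.0]
```

View pics/w10.png

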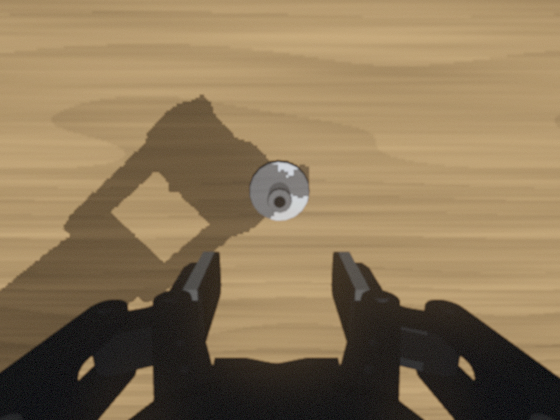

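The large round pad is at (280,192) with its stem upright, silver and alone.

Call:
servo_tool --motion '[0.2, 0.011, 0.013, 0.4, 0, 0.2, 0.011, 0.013, 0.762, 0, 0.2, 0.011, 0.013, 0.762, 0, 0.2, 0.011, 0.013, 0.762, 0]'

```text
time: 35.72
tool_pos: [0.4497, -0.3955, 0.0819]
tool_rot: [0.001, 1.0, -0.0, 0.001]
contact_force: [0.6, -1.1, 1.4]
gripper_width: 0.601
grasp_force: 0.0
```

Call:
servo_tool --motion '[0.2, 0, 0, 0.2, 0, 0.2, 0, 0, 0.4, 0, 0.2, 0, 0, 0.517, 0, 0.2, 0, 0, 0.517, 0, -0.3, 0, 0, 0.517, 0]'

```text
time: 36.35
tool_pos: [0.4496, -0.3961, 0.0197]
tool_rot: [0.001, 1.0, -0.001, 0.001]
contact_force: [0.8, 0.3, -0.4]
gripper_width: 0.404
grasp_force: 0.0
```

Call:
servo_tool --motion '[-1, 0, 0, 0, 0, -1, 0, 0, 0, 0, -1, 0, 0, 0, 0, -1, 0, 0, 0, 0]'

```text
time: 36.85
tool_pos: [0.4496, -0.3963, 0.0198]
tool_rot: [0.001, 1.0, -0.001, 0.001]
contact_force: [0.1, -0.6, 6.2]
gripper_width: 0.216
grasp_force: 59.2
```

Call:
servo_tool --motion '[-1, 0, 0, -0.05, 0, -1, 0, 0, -0.2, 0, -1, 0, 0, -0.4, 0, -1, 0, 0, -0.6, 0, -1, 0, 0, -0.717, 0]'

```text
time: 37.48
tool_pos: [0.4492, -0.3958, 0.1064]
tool_rot: [0.001, 1.0, -0.001, 0.001]
contact_force: [0.4, -0.6, -0.9]
gripper_width: 0.218
grasp_force: 58.6
```

```bash
python3 - <<'E'
from h import *
print(tool())
E
```

```text
(37.475, array([ 449.2, -395.8,  106.4]), 'tool x dir deg', np.float64(-0.08), 'tilt', array([ 0.002, -0.002, -1.   ]), 'w', 0.218, 'gf', 58.61301898956299, array([ 0.4, -0.6, -0.9]), array([-0.85,  0.1 ,  1.78, -0.  ,  1.26,  0.73]))
```

Call:
servo_tool --motion '[-1, 0, 0, -0.25, 0, -1, 0, 0, -0.5, 0, -1, 0, 0, -0.717, 0]'

```text
time: 37.85
tool_pos: [0.4486, -0.3951, 0.1914]
tool_rot: [0.0, 1.0, -0.001, 0.0]
contact_force: [0.0, -0.1, -0.1]
gripper_width: 0.214
grasp_force: 58.6
```

Call:
servo_tool --motion '[-1, 0.05, -0.15, 0, 0, -1, 0.13, -0.4, 0, 0, -1, 0.22, -0.65, 0, 0, -1, 0.29, -0.876, 0, 0.004]'

```text
time: 38.35
tool_pos: [0.4832, -0.2873, 0.1879]
tool_rot: [-0.001, 1.0, -0.002, -0.001]
contact_force: [-0.2, -0.9, -0.9]
gripper_width: 0.215
grasp_force: 58.7
```

Call:
servo_tool --motion '[-1, 0.1, -0.3, 0, 0, -1, 0.2, -0.6, 0, 0, -1, 0.287, -0.877, 0, 0.004]'

```text
time: 38.72
tool_pos: [0.5178, -0.1821, 0.1879]
tool_rot: [-0.001, 1.0, -0.004, -0.001]
contact_force: [0.4, 0.7, -0.7]
gripper_width: 0.214
grasp_force: 58.7
```

Call:
servo_tool --motion '[-1, 0.1, -0.3, 0, 0, -1, 0.2, -0.6, 0, 0, -1, 0.285, -0.878, 0, 0.004]'

```text
time: 39.1
tool_pos: [0.5525, -0.0772, 0.1879]
tool_rot: [-0.001, 1.0, -0.005, -0.002]
contact_force: [0.3, 0.8, -1.6]
gripper_width: 0.218
grasp_force: 58.7
```

Call:
servo_tool --motion '[-1, 0.1, -0.3, 0, 0, -1, 0.2, -0.6, 0, 0, -1, 0.282, -0.879, 0, 0.004]'

```text
time: 39.48
tool_pos: [0.5873, 0.0276, 0.1879]
tool_rot: [-0.0, 1.0, -0.007, -0.002]
contact_force: [0.8, 0.4, -1.6]
gripper_width: 0.216
grasp_force: 58.7
```

Call:
servo_tool --motion '[-1, 0.1, -0.3, 0, 0, -1, 0.2, -0.6, 0, 0, -1, 0.26, -0.8, 0, 0, -1, 0.28, -0.88, 0, 0.004, -1, 0.28, -0.88, 0, 0.004]'

```text
time: 40.1
tool_pos: [0.6227, 0.1308, 0.1889]
tool_rot: [0.0, 1.0, -0.008, -0.001]
contact_force: [0.1, 0.3, -1.0]
gripper_width: 0.211
grasp_force: 58.7
```

Call:
servo_tool --motion '[-1, 0, 0, 0.2, 0, -1, 0, 0, 0.45, 0, -1, 0, 0, 0.6, 0, -1, 0, 0, 0.6, 0, -1, 0, 0, 0.6, 0]'

```text
time: 40.72
tool_pos: [0.6244, 0.13, 0.1194]
tool_rot: [-0.0, 1.0, -0.009, 0.001]
contact_force: [0.3, 0.3, -0.3]
gripper_width: 0.21
grasp_force: 58.7
```

```bash
python3 - <<'E'
from h import *
print(tool())
p,X=cloud("wrist"); cv2.imwrite("pics/w11.png",p[:,:,::-1])
print(tool()[1:4])
for q in models.regions_of("wrist","large_pad_stem")[:2]: print(q["p"],q["pixel"],rect(X,q["mask"],.08,.2))
for q in models.regions_of("wrist","tray_handle")[:1]: print(q["p"],"web",rect(X,q["mask"],.075,.095))
plan([(623,131.8,67.5,-.8)])
E
```

```text
(40.725, array([624.4, 130. , 119.4]), 'tool x dir deg', np.float64(-1.01), 'tilt', array([ 0.002,  0.   , -1.   ]), 'w', 0.21, 'gf', 58.70651364326477, array([ 0.3,  0.3, -0.3]), array([ 0.09,  0.17,  1.68, -0.  ,  1.29,  1.68]))
(array([624.7, 130.1, 119.9]), 'tool x dir deg', np.float64(-1.0))
0.57 [276.8, 245.8] (array([633. , 128.8]), array([55.6, 38.9]), 74.8, 7497, np.float64(111.5))
0.55 [189.3, 85.7] (array([628. , 181.4]), array([22.1,  1.2]), 25.6, 6, np.float64(194.1))
0.85 web (array([606.4, 185.8]), array([10.4, 46.4]), 89.2, 1382, np.float64(84.7))
-> [623.  131.8  67.5  -0.8] rows [-0.014, -0.012, 0.436, -0.004]
```

View pics/w11.png

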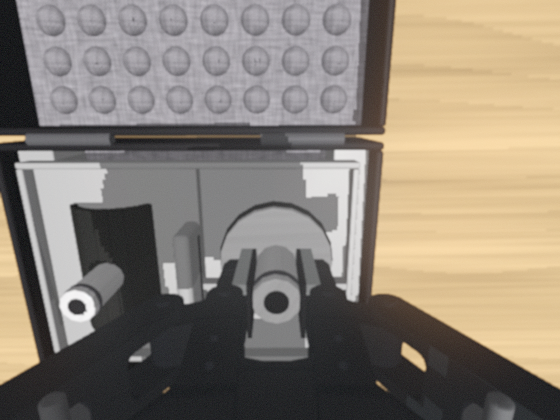

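The large pad hangs over the bigger short cell, and the curved pad still stands in the long cell at (100,280). Lowering.

Call:
servo_tool --motion '[-1, -0.008, -0.012, 0.1, 0, -1, -0.008, -0.012, 0.22, 0, -1, -0.008, -0.012, 0.33, 0, -1, -0.008, -0.012, 0.39, 0, -1, -0.008, -0.012, 0.41, 0]'

```text
time: 41.5
tool_pos: [0.6222, 0.1316, 0.0679]
tool_rot: [0.0, 1.0, -0.009, -0.001]
contact_force: [-1.0, -0.5, 1.1]
gripper_width: 0.212
grasp_force: 58.8
```

Call:
servo_tool --motion '[-1, 0, 0, 0.006, 0, -1, 0, 0, 0.012, 0, -1, 0, 0, 0.012, 0]'

```text
time: 41.88
tool_pos: [0.623, 0.1317, 0.0679]
tool_rot: [-0.0, 1.0, -0.009, 0.0]
contact_force: [0.0, 0.0, -0.7]
gripper_width: 0.212
grasp_force: 58.7
```

Call:
servo_tool --motion '[-1, 0, 0, 0.007, 0, -1, 0, 0, 0.007, 0]'

```text
time: 42.12
tool_pos: [0.623, 0.1317, 0.0679]
tool_rot: [0.0, 1.0, -0.009, 0.0]
contact_force: [-4.1, -0.2, 6.3]
gripper_width: 0.213
grasp_force: 59.3
```

Call:
servo_tool --motion '[-0.3, 0, 0, -0.005, 0, 0, 0, 0, -0.01, 0, 0, 0, 0, -0.01, 0, 0, 0, 0, -0.01, 0]'

```text
time: 42.62
tool_pos: [0.6227, 0.1316, 0.0677]
tool_rot: [0.0, 1.0, -0.009, -0.0]
contact_force: [-0.3, -1.1, -0.3]
gripper_width: 0.501
grasp_force: 0.0
```

Call:
servo_tool --motion '[0, 0, 0, -0.15, 0, 0, 0, 0, -0.4, 0, 0, 0, 0, -0.7, 0, 0, 0, 0, -1, 0]'

```text
time: 43.12
tool_pos: [0.623, 0.1317, 0.1906]
tool_rot: [-0.0, 1.0, -0.009, 0.001]
contact_force: [0.4, 0.7, 0.4]
gripper_width: 0.501
grasp_force: 0.0
```

Call:
servo_tool --motion '[0.2, 0, 0, 0, 0, 0.2, 0, 0, 0, 0, 0.2, 0, 0, 0, 0]'

```text
time: 43.5
tool_pos: [0.6218, 0.1315, 0.1862]
tool_rot: [0.0, 1.0, -0.009, -0.001]
contact_force: [0.4, 0.3, -0.3]
gripper_width: 0.601
grasp_force: 0.0
```

```bash
python3 - <<'E'
from h import *
print(tool())
p,X=cloud("wrist"); cv2.imwrite("pics/w12.png",p[:,:,::-1])
for l in ["large_pad_stem","curved_pad_stem"]:
  for q in models.regions_of("wrist",l)[:1]: print(l,q["p"],q["pixel"],rect(X,q["mask"],.05,.12),"top",rect(X,q["mask"],.09,.11))
plan([(394,205,170,0)])
E
```

```text
(43.5, array([621.8, 131.5, 186.2]), 'tool x dir deg', np.float64(-0.99), 'tilt', array([-0.003, -0.   , -1.   ]), 'w', 0.601, 'gf', 0.0, array([ 0.4,  0.3, -0.3]), array([ 0.09,  0.11,  1.63, -0.  ,  1.41,  1.68]))
large_pad_stem 0.65 [275.5, 195.5] (array([623.4, 132.9]), array([55.4, 55.3]), 50.5, 3448, np.float64(59.6)) top (array([622.4, 132.4]), array([20.3, 19.9]), 85.7, 602, np.float64(95.5))
curved_pad_stem 0.56 [154.2, 230.8] (array([595.3, 240.5]), array([54.8, 90.4]), 89.5, 6075, np.float64(64.6)) top (array([595.4, 239.4]), array([18.7, 19.9]), 82.7, 690, np.float64(101.3))
-> [ 5.080e+02  1.683e+02  1.782e+02 -5.000e-01] rows [-0.956, -0.29, 0.069, -0.011]
-> [394. 205. 170.   0.] rows [-0.953, -0.298, 0.069, -0.011]
```

Call:
servo_tool --motion '[0.2, -0.48, -0.15, 0, 0, 0.2, -0.956, -0.29, 0, -0.011, 0.2, -0.956, -0.29, 0.069, -0.011]'

```text
time: 44.02
tool_pos: [0.5053, 0.1694, 0.1785]
tool_rot: [-0.0, 1.0, -0.003, -0.001]
contact_force: [0.6, -0.6, -0.7]
gripper_width: 0.598
grasp_force: 0.0
```

Call:
servo_tool --motion '[0.2, -0.45, -0.15, 0.035, 0, 0.2, -0.85, -0.27, 0.069, -0.011, 0.2, -0.953, -0.298, 0.069, -0.011, 0.2, -0.953, -0.298, 0.069, -0.011, 0.2, -0.953, -0.298, 0.069, -0.011]'

```text
time: 44.65
tool_pos: [0.396, 0.2049, 0.1719]
tool_rot: [-0.0, 1.0, -0.0, 0.001]
contact_force: [-0.0, -0.2, 0.9]
gripper_width: 0.603
grasp_force: 0.0
```

```bash
python3 - <<'E'
from h import *
print(tool())
p,X=cloud("wrist"); cv2.imwrite("pics/w13.png",p[:,:,::-1])
print(tool()[1:4])
c=None
for q in models.regions_of("wrist","small_pad_stem")[:3]:
    col=p[q["mask"]].mean(0).round(); t=rect(X,q["mask"],.042,.06)
    print(q["p"],q["pixel"],"rgb",col,rect(X,q["mask"],.003,.07),"top",t)
    if col[0]<1.4*col[1] and t and c is None: c=t
if c:
    x,y=c[0]; plan([(x,y,80,0),(x,y,18,0),(x,y,190,0),(552,132.8,190,-.8),(552,132.8,67.5,-.8)])
E
```

```text
(44.65, array([396. , 204.9, 171.9]), 'tool x dir deg', np.float64(-0.05), 'tilt', array([ 0.001,  0.   , -1.   ]), 'w', 0.603, 'gf', 0.0, array([-0. , -0.2,  0.9]), array([ 0.31, -0.36,  2.08, -0.  ,  1.42,  1.88]))
(array([396. , 204.9, 171.8]), 'tool x dir deg', np.float64(-0.06))
0.81 [194.7, 208.2] rgb [102.  45.  34.] (array([386.1, 278.4]), array([30.9, 25. ]), 54.6, 1089, np.float64(31.5)) top (array([383.9, 279.8]), array([20. , 20.1]), 7.7, 468, np.float64(47.5))
0.79 [272.6, 193.7] rgb [111. 107. 103.] (array([396.8, 208.2]), array([28.3, 24.5]), 88.8, 902, np.float64(42.6)) top (array([394.4, 208.4]), array([18.8, 19.6]), 51.2, 455, np.float64(47.4))
-> [394.4 208.4  80.    0. ] rows [-0.012, -0.03, 0.763, -0.001]
-> [394.4 208.4  18.    0. ] rows [0.0, 0.0, 0.517, -0.0]
-> [394.4 208.4 104.    0. ] rows [0.0, 0.0, -0.717, -0.0]
-> [394.4 208.4 190.    0. ] rows [0.0, 0.0, -0.717, -0.0]
-> [ 4.732e+02  1.706e+02  1.900e+02 -4.000e-01] rows [0.657, 0.315, -0.0, 0.009]
-> [552.  132.8 190.   -0.8] rows [0.659, 0.31, -0.0, 0.009]
-> [552.  132.8 128.8  -0.8] rows [0.0, -0.0, 0.51, -0.0]
-> [552.  132.8  67.5  -0.8] rows [0.0, -0.0, 0.51, -0.0]
```

View pics/w13.png

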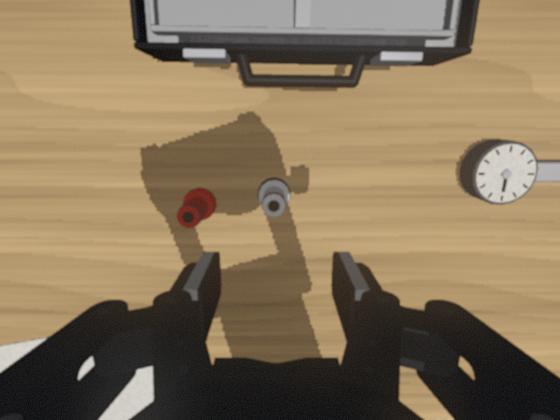

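The silver small pad is at (273,197). The red one at (197,207) stays clear of the half-open fingers.

Call:
servo_tool --motion '[0.1, -0.01, -0.03, 0.4, 0, 0.1, -0.01, -0.03, 0.763, 0, 0.1, -0.01, -0.03, 0.763, 0, 0.1, -0.01, -0.03, 0.763, 0]'

```text
time: 45.25
tool_pos: [0.3948, 0.2089, 0.0813]
tool_rot: [-0.0, 1.0, -0.0, 0.001]
contact_force: [0.3, -0.1, 0.5]
gripper_width: 0.552
grasp_force: 0.0
```

Call:
servo_tool --motion '[0.1, 0, 0, 0.2, 0, 0.1, 0, 0, 0.4, 0, 0.1, 0, 0, 0.517, 0, 0.1, 0, 0, 0.517, 0, -0.3, 0, 0, 0.517, 0]'

```text
time: 45.88
tool_pos: [0.3946, 0.2092, 0.0191]
tool_rot: [-0.0, 1.0, 0.0, 0.001]
contact_force: [-0.1, -0.6, -0.2]
gripper_width: 0.363
grasp_force: 0.0
```

Call:
servo_tool --motion '[-1, 0, 0, 0, 0, -1, 0, 0, 0, 0, -1, 0, 0, 0, 0, -1, 0, 0, 0, 0]'

```text
time: 46.38
tool_pos: [0.3947, 0.2092, 0.0193]
tool_rot: [-0.0, 1.0, 0.0, 0.001]
contact_force: [-0.7, -0.4, 7.2]
gripper_width: 0.214
grasp_force: 58.6
```

Call:
servo_tool --motion '[-1, 0, 0, -0.05, 0, -1, 0, 0, -0.2, 0, -1, 0, 0, -0.4, 0, -1, 0, 0, -0.6, 0, -1, 0, 0, -0.717, 0]'

```text
time: 47.0
tool_pos: [0.3936, 0.2088, 0.1049]
tool_rot: [-0.0, 1.0, 0.0, 0.001]
contact_force: [-0.3, 0.6, 0.0]
gripper_width: 0.21
grasp_force: 58.6
```

```bash
python3 - <<'E'
from h import *
print(tool())
E
```

```text
(47.0, array([393.6, 208.8, 104.9]), 'tool x dir deg', np.float64(0.0), 'tilt', array([ 0.001,  0.   , -1.   ]), 'w', 0.21, 'gf', 58.55160355567932, array([-0.3,  0.6,  0. ]), array([ 0.32, -0.28,  2.14,  0.  ,  1.29,  1.89]))
```

Call:
servo_tool --motion '[-1, 0, 0, -0.25, 0, -1, 0, 0, -0.5, 0, -1, 0, 0, -0.717, 0]'

```text
time: 47.38
tool_pos: [0.393, 0.2086, 0.1904]
tool_rot: [0.0, 1.0, 0.0, -0.0]
contact_force: [-0.2, -0.2, -0.3]
gripper_width: 0.212
grasp_force: 58.6
```

Call:
servo_tool --motion '[-1, 0.15, 0.07, 0, 0, -1, 0.33, 0.16, 0, 0, -1, 0.5, 0.24, 0, 0, -1, 0.657, 0.315, 0, 0.009]'

```text
time: 47.88
tool_pos: [0.4727, 0.1697, 0.1874]
tool_rot: [0.0, 1.0, -0.004, -0.002]
contact_force: [-0.5, 0.4, -1.3]
gripper_width: 0.216
grasp_force: 58.6
```

Call:
servo_tool --motion '[-1, 0.2, 0.1, 0, 0, -1, 0.4, 0.19, 0, 0, -1, 0.56, 0.27, 0, 0, -1, 0.659, 0.31, 0, 0.009, -1, 0.659, 0.31, 0, 0.009]'

```text
time: 48.5
tool_pos: [0.5512, 0.1325, 0.1884]
tool_rot: [0.0, 1.0, -0.008, -0.001]
contact_force: [-0.0, -0.3, -1.1]
gripper_width: 0.215
grasp_force: 58.6
```

Call:
servo_tool --motion '[-1, 0, 0, 0.2, 0, -1, 0, 0, 0.45, 0, -1, 0, 0, 0.583, 0, -1, 0, 0, 0.583, 0, -1, 0, 0, 0.583, 0]'

```text
time: 49.12
tool_pos: [0.5517, 0.1334, 0.1211]
tool_rot: [-0.0, 1.0, -0.007, 0.001]
contact_force: [0.1, -0.8, -0.1]
gripper_width: 0.217
grasp_force: 58.6
```

```bash
python3 - <<'E'
from h import *
print(tool())
p,X=cloud("wrist"); cv2.imwrite("pics/w14.png",p[:,:,::-1])
for q in models.regions_of("wrist","small_pad_stem")[:2]: print(q["p"],q["pixel"],rect(X,q["mask"],.08,.2))
for q in models.regions_of("wrist","tray_handle")[:1]: print("web",rect(X,q["mask"],.075,.095),"rim",rect(X,q["mask"],.053,.063))
plan([(552,132.8,67,-.8)])
E
```

```text
(49.125, array([551.7, 133.4, 121.1]), 'tool x dir deg', np.float64(-0.79), 'tilt', array([ 0.002,  0.   , -1.   ]), 'w', 0.217, 'gf', 58.558321595191956, array([ 0.1, -0.8, -0.1]), array([0.11, 0.01, 1.85, 0.  , 1.28, 1.69]))
0.66 [273.2, 273.9] (array([554.5, 132.4]), array([25.9, 25.2]), 21.6, 4063, np.float64(144.1))
0.55 [130.3, 364.5] None
web (array([594.4, 186. ]), array([10.5, 69.3]), 88.9, 2689, np.float64(84.9)) rim (array([594.2, 186.2]), array([214.5, 146.4]), 89.2, 11997, np.float64(57.2))
-> [552.  132.8  67.   -0.8] rows [0.001, 0.004, 0.452, 0.0]
```

Call:
servo_tool --motion '[-1, 0, 0, 0.1, 0, -1, 0, 0, 0.22, 0, -1, 0, 0, 0.33, 0, -1, 0, 0, 0.4, 0, -1, 0, 0, 0.43, 0]'

```text
time: 49.9
tool_pos: [0.5504, 0.1331, 0.0673]
tool_rot: [0.0, 1.0, -0.007, -0.001]
contact_force: [-5.4, -1.2, 13.1]
gripper_width: 0.213
grasp_force: 59.4
```

Call:
servo_tool --motion '[-1, 0, 0, 0.006, 0, -1, 0, 0, 0.012, 0, -1, 0, 0, 0.012, 0]'

```text
time: 50.28
tool_pos: [0.5515, 0.1333, 0.0673]
tool_rot: [-0.0, 1.0, -0.007, 0.001]
contact_force: [-0.2, -0.0, 0.5]
gripper_width: 0.214
grasp_force: 58.6
```

Call:
servo_tool --motion '[-1, 0, 0, 0.007, 0, -1, 0, 0, 0.007, 0]'

```text
time: 50.52
tool_pos: [0.5515, 0.1333, 0.0673]
tool_rot: [-0.0, 1.0, -0.007, 0.0]
contact_force: [-2.1, -1.5, 5.4]
gripper_width: 0.215
grasp_force: 58.8
```

Call:
servo_tool --motion '[-0.3, 0, 0, -0.005, 0, 0, 0, 0, -0.01, 0, 0, 0, 0, -0.01, 0, 0, 0, 0, -0.01, 0]'

```text
time: 51.02
tool_pos: [0.5509, 0.1332, 0.067]
tool_rot: [0.0, 1.0, -0.007, -0.0]
contact_force: [-0.3, 0.0, -0.5]
gripper_width: 0.501
grasp_force: 0.0
```

Call:
servo_tool --motion '[0, 0, 0, -0.15, 0, 0, 0, 0, -0.4, 0, 0, 0, 0, -0.7, 0, 0, 0, 0, -1, 0]'

```text
time: 51.52
tool_pos: [0.5512, 0.1333, 0.1897]
tool_rot: [-0.0, 1.0, -0.007, 0.001]
contact_force: [0.7, 0.2, 0.7]
gripper_width: 0.498
grasp_force: 0.0
```

Call:
servo_tool --motion '[0, -0.1, 0, -0.5, 0, 0, -0.3, 0, -0.8, 0, 0, -0.5, 0, -0.8, 0, 0, -0.5, 0, -0.8, 0, 0, -0.5, 0, -0.8, 0]'

```text
time: 52.15
tool_pos: [0.4913, 0.134, 0.2833]
tool_rot: [0.0, 1.0, -0.007, 0.0]
contact_force: [-0.1, 0.3, -0.1]
gripper_width: 0.5
grasp_force: 0.0
```

Call:
servo_tool --motion '[0, 0, 0, 0, 0, 0, 0, 0, 0, 0, 0, 0, 0, 0, 0, 0, 0, 0, 0, 0]'

```text
time: 52.65
tool_pos: [0.4911, 0.134, 0.283]
tool_rot: [0.0, 1.0, -0.007, -0.0]
contact_force: [0.3, 0.3, 0.3]
gripper_width: 0.499
grasp_force: 0.0
```

```bash
python3 - <<'E'
from h import *
print(tool())
p,X=cloud("wrist"); cv2.imwrite("pics/w15.png",p[:,:,::-1])
for l in ["large_pad_stem","curved_pad_stem","small_pad_stem"]:
  for q in models.regions_of("wrist",l)[:2]: print(l,q["p"],q["pixel"],rect(X,q["mask"],.05,.12),"top",rect(X,q["mask"],.09,.11))
for q in models.regions_of("wrist","tray_handle")[:1]: print("rim",rect(X,q["mask"],.053,.063))
p,X=cloud("top")
for l,lo,hi in [("gauge",.004,.05),("vertebra",.005,.06),("hip_model",.003,.4)]:
  for r in models.regions_of("top",l)[:1]: print(l,rect(X,r["mask"],lo,hi))
E
```

```text
(52.65, array([491.1, 134. , 283. ]), 'tool x dir deg', np.float64(-0.81), 'tilt', array([-0., -0., -1.]), 'w', 0.499, 'gf', 0.0, array([0.3, 0.3, 0.3]), array([ 0.12, -0.25,  1.81, -0.  ,  1.58,  1.71]))
large_pad_stem 0.62 [278.6, 53.6] (array([621.7, 132.7]), array([55.3, 55. ]), 27.0, 2582, np.float64(59.7)) top (array([621.7, 132.8]), array([19.4, 20.4]), 0.0, 441, np.float64(95.4))
large_pad_stem 0.29 [381.1, 228.0] None top None
curved_pad_stem 0.58 [176.7, 81.8] (array([595.1, 240.7]), array([54.5, 89.8]), 89.4, 4733, np.float64(64.3)) top (array([595. , 240.1]), array([19.7, 19.7]), 37.9, 461, np.float64(101.5))
small_pad_stem 0.89 [273.3, 123.8] (array([550.6, 134.3]), array([29.5, 29.5]), 89.3, 658, np.float64(92.6)) top (array([550.6, 134.2]), array([20.6, 19. ]), 89.0, 357, np.float64(95.5))
small_pad_stem 0.89 [167.1, 256.0] None top None
rim (array([594.5, 186.7]), array([214.6, 146.4]), 89.2, 4351, np.float64(57.2))
gauge (array([404.7, -13.8]), array([95. , 56.1]), 70.3, 586, np.float64(22.8))
vertebra (array([ 667.1, -415.1]), array([81.1, 85.7]), 62.4, 583, np.float64(24.4))
hip_model (array([667.8, 469.9]), array([207.8, 110.1]), 79.6, 2345, np.float64(98.3))
```

View pics/w15.png

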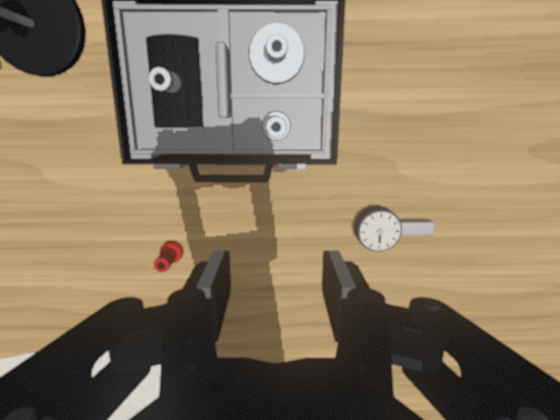

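All three pads stand upright in their own cells, at (160,80), (277,50) and (276,125). The gauge and vertebra read within about 2 mm of their starting positions, and the arm never came near the hip model, so I'm handing in.

```bash
python3 -c "
from plant import job_done
print(job_done())"
```

```text
the job is handed in; nothing more can be done
None
```

The job is handed in at about 53 s of the 136 s allowed: the meter is in the recess, the tray sits level above it, and each of the three pads stands upright in its own cell. The gauge and vertebra did not move; the hip model was never approached, though my last measurement of it was too coarse to confirm its position.

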